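Couple the printing screen to the press ball

TASK

The small red printing screen is parked, locked by its blue ball coupler onto the parking stand. Raise the coupler's lever, move the carrier over to the printing station and feel the coupler down over the brass ball, never leaning on the ball with more than about 15 N, until it sits fully home, with the screen square over the printing board; then press the lever fully down to lock it and let go. Set it down gently, do not force the lever, and leave the other things on the bench where they are.

Things in the scene. Friction and masses are not known exactly. Their poses are not given: they have to be found in the camera images.
- carrier: Loose carrier, about 0.8 kg. Origin: middle of the flat underside of its blue coupler head, on the socket's axis; z up, x towards the screen, lever to -x. Head: block 53 mm (x) by 46 mm (y), 52 mm high, flat sides, grasped across y; square socket below, 33 mm wide, 45 mm deep, mouth flared to 45 mm. The lever swings a steel tongue under the ball (it hits the ball if the head is not fully down).
- head_grip (a point): Point inside the coupler head to grasp at: 34 mm above the head's underside, 18 mm below its top, 4 mm to +x of the carrier's origin. Axes as carrier.
- screen_mid (a point): Middle of the carrier's wooden frame with red mesh, 145 mm to +x of the carrier's origin, 25 mm above its underside. Frame 140 mm (x) by 150 mm (y), 20 mm thick, joined to the head by a 22 mm wide drawbar.
- lever (a joint): Angle of the coupler's lever: 0 = fully down (locked, level, at its stop), 0.95 rad = fully raised (stop). From 0.5 rad up the ball passes freely. Hinge axis along the carrier's y, 32 mm to -x of its origin, 34 mm above its underside. Stiff (up to 2.5 N at the knob to raise, 4 N to press down); stays where it is left.
- knob (a point): Centre of the yellow ball knob, 24 mm across, at the lever's end: with the lever down, 100 mm to -x of the hinge axis and 8 mm above it. A steel rod 9 mm thick joins it to the head.
- stand: Parking stand, fixed, green column on a 100 mm square dark plate. Origin: middle of its underside on the table; z up. Its flange's top face (60 mm across) is 60 mm above the table; on it a ball 30 mm across, centre 28 mm above the flange right over the origin, on a 14 mm neck. The parked head rests on the flange, the frame's far end on a rubber rest.
- press: Printing station, fixed. Origin: middle of its foot's underside on the table, z up, x towards its plywood board (x 70 to 220 mm, top 62 mm up). Black seat ring (top 60 mm up; gives 3 mm above 11 N) and brass ball (30 mm, centre 88 mm up) stand 9 mm off the origin on a stiff eccentric disc, to any side: not measured. Play 1.5 mm. Pressed off-centre, the ball pushes the head to its true place.
- ink_tub: Bystander: red ink tub, 76 mm across, 62 mm high; origin middle of its underside.
- squeegee: Bystander: wooden squeegee 160 mm long with a black blade; origin under its wooden grip.
- tape_roll: Bystander: cardboard-coloured tape roll lying flat, 90 mm across, 24 mm high.
- ink_knife: Bystander: flat ink spatula lying on the table.
- ink_jar: Bystander: green jar, 66 mm across, 90 mm high.
- screwdriver: Bystander: screwdriver lying on the table.

How it is judged:
By the outcome, as a careful person would: the job done as asked, in the order asked, and still so for the second after the job is handed in, with the robot touching nothing.
It also fails if it takes over 72 s, if anything falls off the work surface, if the arm or the gripper's body presses on something with over 40 N, if the wrist force passes 120 N, or if a joint passes its speed limit or range.

ROBOT

A 7-joint arm with a two-finger parallel gripper is mounted at the origin on the work surface. World frame = base frame: x ahead of the robot, y to its left, z up, the work surface at z = 0. Lengths are in m, angles in rad, forces in N, time in s.
With the tool pointing down it reaches from about 0.4 to 0.75 m from the base axis. Payload 19.5 kg.
Tool frame: the origin (TCP) lies at the very end of the fingers, on their centre line; the grasp point (between the pads) lies bot.grip_depth behind it (bot.grip_depth is the distance from the TCP to the grasp point, in m); z points along the fingers, x is the direction in which the jaws open and shut, and the axes are right-handed (so a half turn about z gives the same grasp; the last joint's range is limited). The gripper opens to 85 mm and grips with 20 to 120 N. Pads are 22 mm wide; open, the fingers measure 114 mm over their backs; the gripper's body (76 mm by 85 mm) begins 54 mm behind the grasp point. The pads swing forward as they close: fully open they stand 13 mm farther back than shut.
Start: joints at [1.279, 0.707, -0.028, 1.485, 0.022, 0.951, -0.075], TCP at [0.142, -0.557, 0.231] pointing down, gripper open.
Joint ranges: [-2.71, 2.71], [-0.32, 2.16], [-1.57, 1.52], [0, 2.45], [-1.46, 4.6], [0, 2.02], [-2.83, 2.83]. Speed limits (rad/s): [1.89, 1.89, 2.57, 2.57, 3.01, 3.01, 3.01].

INTERFACE

Orientations are given as a unit quaternion [w, x, y, z].
In Python, from station import bot gives the robot as it stands.
- The arm moves only by the tool jog_arm, never from a script. Its arguments are lists of equal length, an entry for each row: "gripper": the closure in counts, from 0 (fully open) to 255 (shut); "travel": the shift along the tool's x, y, z in m, a list of three; "spin": the turn about the tool's z in rad. In form: {"gripper": [gripper, ...], "travel": [[tx, ty, tz], ...], "spin": [spin, ...]}. A call has 1 to 12 rows; each row shifts and turns the commanded pose from where the row before left it, along the tool's axes as they then stand; what a row does not reach is not made up. A row lasts 1/10 s, in which the tool goes at most 50 mm and 8.59 degrees, less where a joint would pass 70% of its speed; a pose out of reach is approached as far as the arm can. A call is refused whole if a number of a shift passes 0.05 or a number of a turn 0.15, either way. A call with a gripper value outside its range is refused whole. The fingers move at their own pace and stop on an object; "newtons" is the grip in N (left out, the last holds). Time passes only in rows, so rows that do not move let the fingers close. It gives the time, the measured TCP pose, the force and the opening at its end, in the units of the state.
- bot.read_state(): the state, without advancing time (a new reading comes with each control period).
- bot.get_image(name): name is "scene" or "top" or "wrist"; returns a dict with "image" (420x560x3 uint8, red, green, blue), "range_z" (420x560 float32, m along the optical axis (not along the pixel's ray), 0 where there is no reading), "fovy" (degrees; the focal length in pixels is half the picture's height over the tangent of half this angle, whatever the lens; pixels are square), "cx", "cy" (the principal point, pixels), "R" (3x3) and "t" (3): a world point X has camera coordinates R X + t; the wrist camera has in their place "tool_from_camera" (4x4, takes a point from camera to tool coordinates, whose origin is the TCP and whose axes are the tool frame's). Camera axes: x right, y down, z forward; pixel columns grow to the right and rows downward; lengths in m; the calibration is good to about 2 mm. A picture is of the moment at which its call begins: read the wrist's pose just before it.
- bot.finish_job(): hands the job in, once; it reports no verdict.
The state is a dict: "time_s": time; "joint_positions": joint angles; "dq": joint speeds; "joint_torque": joint torques, N m; "position": TCP position; "eef_rot": TCP orientation; "ft_force": force on the tool from outside, world axes, zero at the start; "moment": the same for the moment, N m; "finger_gap": opening from 0.0 (shut) to 1.0 (fully open).
Only numpy, scipy, OpenCV 4.12 (cv2) and the standard library are available. Lean on these libraries where they do the work, as an engineer would, in place of code of your own. Each camera call takes 0.05 s, during which the arm holds its last target.

## Working session

There is one attempt and no reset: what is moved stays moved. The work goes in short steps, Python scripts to look and compute and a tool call to move; the robot and the scene stay as the last step left them, time stands still between calls to the robot, and variables do not carry over. Pictures are saved under pics/ and viewed, and the job is handed in when it is done.

Besides the shell and the picture viewer there is one more tool, called by a JSON object that holds its "name" and its "arguments", one argument or row to a line. jog_arm: Moves the arm, as the interface text tells. Its arguments: {"type":"object","properties":{"gripper":{"type":"array"},"travel":{"type":"array"},"spin":{"type":"array"},"newtons":{"type":"number"}},"required":["gripper","travel","spin"]}

```bash
ls; mkdir -p pics
cat > h.py <<'E'
import numpy as np, cv2
from station import bot
def save(name,fn):
    st=bot.read_state()
    d=bot.get_image(name); cv2.imwrite('pics/'+fn+'.png',d['image'][:,:,::-1])
    d['st']=st
    np.save('pics/'+fn+'.npy',d,allow_pickle=True)
    return d
def load(fn): return np.load('pics/'+fn+'.npy',allow_pickle=True).item()
def world(d):
    from scipy.spatial.transform import Rotation as Ro
    z=d['range_z'];h,w=z.shape
    f=h/2/np.tan(np.radians(d['fovy'])/2)
    v,u=np.mgrid[:h,:w]
    P=np.stack([(u-d['cx'])/f*z,(v-d['cy'])/f*z,z],-1)
    if 'R' in d: return (P-np.array(d['t']))@np.array(d['R'])
    T=np.array(d['tool_from_camera']);P=P@T[:3,:3].T+T[:3,3]
    q=d['st']['eef_rot'];R=Ro.from_quat([q[1],q[2],q[3],q[0]]).as_matrix()
    return P@R.T+np.array(d['st']['position'])
E
python3 - <<'E'
from h import *
print(bot.read_state(), bot.grip_depth)
for n in ['scene','top','wrist']:
    d=save(n,n+'0'); print(n,d['fovy'],d['cx'],d['cy'],d.get('R'),d.get('t'),d.get('tool_from_camera'))
E
```

```text
pics
{'time_s': 0.0, 'joint_positions': array([ 1.27930571,  0.70706737, -0.02762618,  1.48500425,  0.022009  ,
        0.95091251, -0.07548164]), 'dq': array([ 4.74028759e-04,  2.36817762e-03,  2.46893584e-04,  3.64715470e-05,
        4.64668889e-04,  5.14500944e-04, -1.14611625e-04]), 'joint_torque': array([ 4.44462339e-04, -8.83222747e+01,  1.23487104e+00, -2.36174315e+01,
        1.69638771e-02,  6.56861812e-03, -1.78875325e-05]), 'position': array([ 0.14207475, -0.55689323,  0.23084661]), 'eef_rot': array([-3.19148511e-04,  7.89693148e-01, -6.13501781e-01, -4.40995643e-04]), 'ft_force': array([ 0.56108978,  0.43130386, -0.55278658]), 'moment': array([-0.0262052 ,  0.00752045,  0.03267195]), 'finger_gap': 0.9996346978323826} 0.0187
scene 54.8954934314914 282.39680457496985 205.5410407297123 [[-0.14759915  0.98892328  0.01565988]
 [ 0.64648384  0.10844774 -0.75518059]
 [-0.74851395 -0.10134015 -0.65532972]] [ 0.07349501 -0.29799025  1.54608626] None
top 50.5774604721452 284.6699210129895 205.74790793097543 [[ 7.61247586e-04 -9.99546325e-01  3.01091977e-02]
 [-9.98999197e-01 -2.10667478e-03 -4.46784841e-02]
 [ 4.47216449e-02 -3.00450530e-02 -9.98547580e-01]] [-0.00249463  0.56592344  1.21220209] None
wrist 64.23873759930017 278.8915090839191 212.5878578749034 None None [[ 9.99999912e-01  7.96886583e-05  4.12672726e-04 -8.88725470e-04]
 [-1.94527517e-04  9.58119712e-01  2.86367909e-01 -7.23088615e-02]
 [-3.72569599e-04 -2.86367964e-01  9.58119643e-01 -1.42171755e-01]
 [ 0.00000000e+00  0.00000000e+00  0.00000000e+00  1.00000000e+00]]
```

View pics/scene0.png

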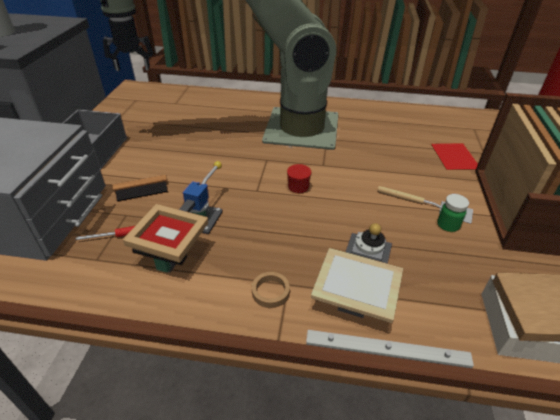

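View pics/top0.png

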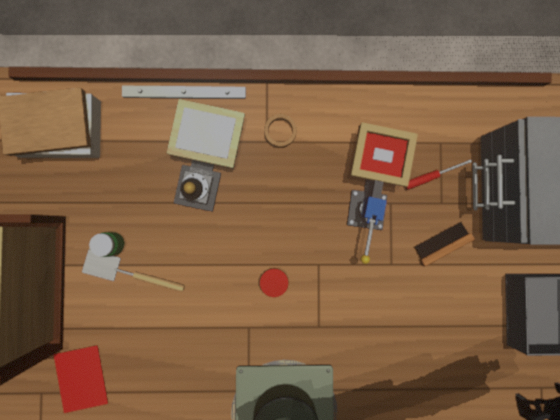

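View pics/wrist0.png

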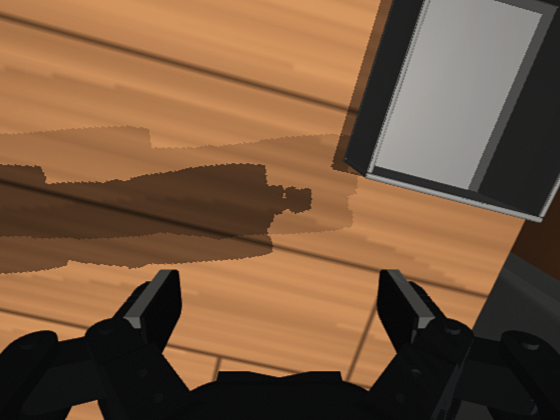

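Run:
```python
from h import *
for n in ['top0','scene0']:
    d=load(n);W=world(d);I=d['image'].astype(int)
    hsv=cv2.cvtColor(d['image'],cv2.COLOR_RGB2HSV);H,S,V=hsv[...,0].astype(int),hsv[...,1].astype(int),hsv[...,2].astype(int)
    roi={'top0':(slice(110,280),slice(330,430)),'scene0':(slice(150,270),slice(120,235))}[n]
    def m(mask,roi):
        a=np.zeros(mask.shape,bool);a[roi]=mask[roi];a&=d['range_z']>0;return a
    blue=m((H>105)&(H<128)&(S>150),roi)
    yel=m((H>22)&(H<34)&(S>180)&(V>100),roi)
    red=m(((H<4)|(H>176))&(S>200)&(V>100),roi)
    for k,a in dict(blue=blue,yel=yel,red=red).items():
        p=W[a]; print(n,k,a.sum(),np.argwhere(a).mean(0),np.median(p,0),p.min(0),p.max(0))
    p=W[blue];t=p[p[:,2]>np.percentile(p[:,2],95)-.006]
    print('head top',len(t),t.mean(0),cv2.minAreaRect((t[:,:2]*1000).astype(np.float32)))
    # frame and board & press ball
    for k,r in dict(top0=[('frame',(slice(120,190),slice(345,425)),.07,.12),('board',(slice(95,170),slice(160,250)),.045,.08)],scene0=[('frame',(slice(200,262),slice(120,212)),.07,.12),('board',(slice(250,320),slice(308,408)),.05,.075)])[n] and [(x[0],x) for x in dict(top0=[('frame',(slice(120,190),slice(345,425)),.07,.12),('board',(slice(95,170),slice(160,250)),.045,.08)],scene0=[('frame',(slice(200,262),slice(120,212)),.07,.12),('board',(slice(250,320),slice(308,408)),.05,.075)])[n]]:
        a=m((W[...,2]>r[2])&(W[...,2]<r[3]),r[1]);p=W[a]
        print(k,a.sum(),np.median(p[:,2]),cv2.minAreaRect((p[:,:2]*1000).astype(np.float32)))
    r={'top0':(slice(160,215),slice(170,225)),'scene0':(slice(220,258),slice(340,400))}[n]
    a=m((H>12)&(H<30)&(S>130)&(W[...,2]>.075)&(W[...,2]<.12),r);p=W[a]
    print('ball',a.sum(),np.argwhere(a).mean(0),p.mean(0),p.min(0),p.max(0))
    x,y,w,h=(150,90,110,130) if n=='top0' else (300,210,120,120)
    cv2.imwrite('pics/p_%s.png'%n,cv2.resize(d['image'][y:y+h,x:x+w,::-1],None,fx=5,fy=4.5,interpolation=cv2.INTER_CUBIC)[:600])
    x,y,w,h=(335,110,100,165) if n=='top0' else (120,150,120,120)
    cv2.imwrite('pics/c_%s.png'%n,cv2.resize(d['image'][y:y+h,x:x+w,::-1],None,fx=3.6,fy=3.6,interpolation=cv2.INTER_CUBIC)[:600])
```

```text
<stdin>:12: RuntimeWarning: Mean of empty slice.
  ret = um.true_divide(
  return _methods._mean(a, axis=axis, dtype=dtype,
Traceback (most recent call last):
ValueError: zero-size array to reduction operation minimum which has no identity
```

Run:
```python
from h import *
np.set_printoptions(precision=4,suppress=True)
R={'top0':dict(car=(slice(110,280),slice(330,430)),frame=(slice(120,190),slice(345,425)),board=(slice(95,170),slice(160,250)),ball=(slice(170,205),slice(170,210)),knob=(slice(250,268),slice(358,374))),
 'scene0':dict(car=(slice(150,270),slice(120,235)),frame=(slice(200,262),slice(120,212)),board=(slice(250,320),slice(308,408)),ball=(slice(220,245),slice(360,390)),knob=(slice(155,172),slice(210,226)))}
for n in R:
    d=load(n);W=world(d);r=R[n]
    hsv=cv2.cvtColor(d['image'],cv2.COLOR_RGB2HSV).astype(int);H,S,V=hsv[...,0],hsv[...,1],hsv[...,2]
    def m(mask,roi):
        a=np.zeros(mask.shape,bool);a[roi]=mask[roi];a&=d['range_z']>0;return a
    def rep(k,a,rect=False):
        p=W[a]
        if len(p)==0: print(n,k,'none');return
        print(n,k,a.sum(),np.argwhere(a).mean(0),p.mean(0),p.min(0),p.max(0), cv2.minAreaRect((p[:,:2]*1000).astype(np.float32)) if rect else '')
    b=m((H>105)&(H<128)&(S>150),r['car']);rep('blue',b,1);z=np.percentile(W[b][:,2],95);rep('headtop',b&(W[...,2]>z-.006),1)
    rep('red',m(((H<5)|(H>175))&(S>200)&(V>90),r['car']),1)
    print('knob px',hsv[r['knob']].reshape(-1,3)[np.argsort(-hsv[r['knob']][...,1].ravel())[:5]])
    rep('knob',m((H>20)&(H<35)&(S>170)&(V>80),r['knob']))
    rep('knobz',m(W[...,2]>.07,r['knob']))
    rep('frame',m((W[...,2]>.07)&(W[...,2]<.115)&~b,r['frame']),1)
    rep('board',m((W[...,2]>.05)&(W[...,2]<.075),r['board']),1)
    rep('ball',m((W[...,2]>.08)&(W[...,2]<.12),r['ball']))
    x,y,w,h=(150,90,110,130) if n=='top0' else (300,210,120,120)
    cv2.imwrite('pics/p_%s.png'%n,cv2.resize(d['image'][y:y+h,x:x+w,::-1],None,fx=4.5,fy=4.5,interpolation=cv2.INTER_CUBIC)[:600])
    x,y,w,h=(335,110,100,165) if n=='top0' else (120,150,120,120)
    cv2.imwrite('pics/c_%s.png'%n,cv2.resize(d['image'][y:y+h,x:x+w,::-1],None,fx=3.6,fy=3.6,interpolation=cv2.INTER_CUBIC)[:600])
```

```text
top0 blue noneTraceback (most recent call last):
  File "<stdin>", line 14, in <module>
    return _quantile_unchecked(
        a, q, axis, out, overwrite_input, method, keepdims, weights)
    return _ureduce(a,
                    func=_quantile_ureduce_func,
    ...<5 lines>...
                    overwrite_input=overwrite_input,
                    method=method)
    r = func(a, **kwargs)
    result = _quantile(arr,
                       quantiles=q,
    ...<2 lines>...
                       out=out,
                       weights=wgt)
    slices_having_nans = np.isnan(arr[-1, ...])
                                  ~~~^^^^^^^^^
IndexError: index -1 is out of bounds for axis 0 with size 0
```

Run:
```python
from h import *
np.set_printoptions(precision=4,suppress=True)
d=load('top0');print(d['image'].dtype,d['image'].shape,d['image'][212,376],d['range_z'][212,376],(d['range_z']>0).mean(),world(d)[212,376],world(d)[259,366],world(d)[188,189])
print(d['range_z'][200:222,376])
print(cv2.cvtColor(d['image'],cv2.COLOR_RGB2HSV)[212,376])
d=load('scene0');print(d['image'][195,195],cv2.cvtColor(d['image'],cv2.COLOR_RGB2HSV)[195,195],world(d)[195,195])
```

```text
uint8 (420, 560, 3) [ 68  95 144] 1.1407737 0.9958418367346938 [ 0.5463 -0.2335  0.103 ] [ 0.4268 -0.2051  0.1108] [0.6066 0.2445 0.1014]
[1.1352 1.1312 1.134  1.1371 1.1346 1.1333 1.1339 1.1361 1.1328 1.134
 1.1311 1.1326 1.1408 1.1315 1.1319 1.1359 1.136  1.1318 1.1308 1.142
 1.1411 1.14  ]
[109 135 144]
[ 43  75 123] [108 166 123] [ 0.5831 -0.2208  0.1095]
```

```bash
cat > meas.py <<'E'
from h import *
np.set_printoptions(precision=4,suppress=True)
R={'top0':dict(car=(slice(110,280),slice(330,430)),frame=(slice(120,190),slice(345,425)),board=(slice(95,170),slice(160,250)),ball=(slice(170,205),slice(170,210)),knob=(slice(250,268),slice(358,374))),
 'scene0':dict(car=(slice(150,270),slice(120,235)),frame=(slice(200,262),slice(120,212)),board=(slice(250,320),slice(308,408)),ball=(slice(220,245),slice(360,390)),knob=(slice(155,172),slice(210,226)))}
for n in R:
    d=load(n);W=world(d);r=R[n]
    hsv=cv2.cvtColor(d['image'],cv2.COLOR_RGB2HSV).astype(int);H,S,V=hsv[...,0],hsv[...,1],hsv[...,2]
    def m(mask,roi):
        a=np.zeros(mask.shape,bool);a[roi]=mask[roi];a&=d['range_z']>0;return a
    def rep(k,a,rect=False):
        p=W[a]
        if len(p)==0: print(n,k,'none');return
        print(n,k,a.sum(),np.argwhere(a).mean(0),p.mean(0),p.min(0),p.max(0), cv2.minAreaRect((p[:,:2]*1000).astype(np.float32)) if rect else '')
    b=m((H>100)&(H<128)&(S>110),r['car']);rep('blue',b,1);z=np.percentile(W[b][:,2],90);rep('headtop',b&(W[...,2]>z-.01),1)
    rep('red',m(((H<5)|(H>175))&(S>180)&(V>90),r['car']),1)
    rep('knob',m((H>20)&(H<35)&(S>150)&(V>80),r['knob']))
    rep('knobz',m(W[...,2]>.07,r['knob']))
    rep('frame',m((W[...,2]>.07)&(W[...,2]<.115)&~b,r['frame']),1)
    rep('board',m((W[...,2]>.05)&(W[...,2]<.075),r['board']),1)
    rep('ball',m((W[...,2]>.08)&(W[...,2]<.12),r['ball']))
    x,y,w,h=(150,90,110,130) if n=='top0' else (300,210,120,120)
    cv2.imwrite('pics/p_%s.png'%n,cv2.resize(d['image'][y:y+h,x:x+w,::-1],None,fx=4.5,fy=4.5,interpolation=cv2.INTER_CUBIC)[:600])
    x,y,w,h=(335,110,100,165) if n=='top0' else (120,150,120,120)
    cv2.imwrite('pics/c_%s.png'%n,cv2.resize(d['image'][y:y+h,x:x+w,::-1],None,fx=3.6,fy=3.6,interpolation=cv2.INTER_CUBIC)[:600])
E
python3 meas.py
```

```text
top0 blue 350 [208.3286 374.8829] [ 0.5555 -0.2291  0.1097] [ 0.5181 -0.2558  0.0738] [ 0.5847 -0.2029  0.116 ] ((550.22705078125, -228.5460968017578), (46.09584426879883, 63.671669006347656), 79.39079284667969)
top0 headtop 339 [207.9882 374.9735] [ 0.5563 -0.2293  0.1101] [ 0.5181 -0.2558  0.1028] [ 0.5847 -0.2029  0.116 ] ((550.7817993164062, -228.65000915527344), (46.09584426879883, 62.542877197265625), 79.39079284667969)
top0 red 1306 [157.4502 388.4747] [ 0.6921 -0.2765  0.0699] [ 0.6156 -0.403   0.0151] [ 0.7559 -0.2012  0.0837] ((684.3153686523438, -306.5393981933594), (211.54135131835938, 106.8294448852539), 71.31748962402344)
top0 knob 55 [258.9455 365.0364] [ 0.4268 -0.2032  0.1082] [ 0.416  -0.2143  0.1021] [ 0.4365 -0.1934  0.1139] 
top0 knobz 86 [257.3023 364.9651] [ 0.4308 -0.2034  0.1064] [ 0.416  -0.2145  0.0968] [ 0.4492 -0.1926  0.1139] 
top0 frame 3260 [154.8126 383.1911] [ 0.6971 -0.2581  0.0849] [ 0.6064 -0.3436  0.0703] [ 0.7819 -0.1715  0.1021] ((686.3184814453125, -256.00390625), (152.26345825195312, 166.72976684570312), 79.14680480957031)
top0 board 3827 [13
[... 985 characters left out ...]
81] [ 0.4256 -0.2132  0.0982] [ 0.4417 -0.1932  0.1129] 
scene0 knobz 70 [165.7571 216.5   ] [ 0.4404 -0.2027  0.1056] [ 0.4216 -0.2132  0.0927] [ 0.4689 -0.1921  0.1129] 
scene0 frame 3223 [231.8883 166.7294] [ 0.7033 -0.2563  0.087 ] [ 0.5795 -0.3442  0.0701] [ 0.7855 -0.1699  0.1009] ((678.8720092773438, -252.4845733642578), (152.68963623046875, 195.07521057128906), 78.8271255493164)
scene0 board 4436 [284.1774 358.6138] [0.7694 0.2122 0.0626] [0.6476 0.1095 0.05  ] [0.8518 0.3131 0.0678] ((739.1024169921875, 216.229736328125), (179.98300170898438, 197.4696502685547), 78.1735610961914)
scene0 ball 115 [228.6609 374.7565] [0.619  0.2465 0.0954] [0.6045 0.2329 0.0825] [0.6287 0.2609 0.1048]
```

```bash
sleep 3
```

```text
(no output)
```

View pics/p_top0.png

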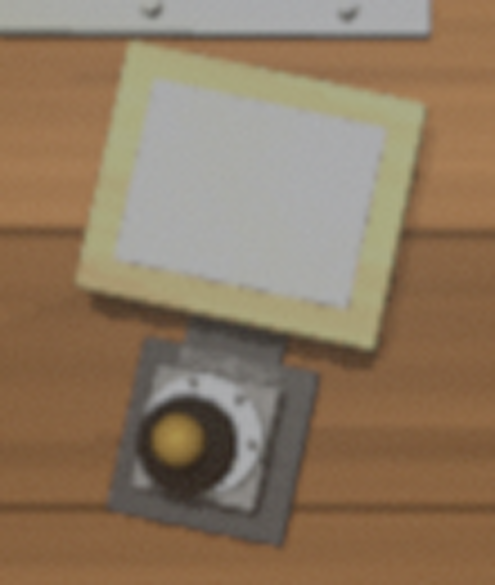

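View pics/c_top0.png

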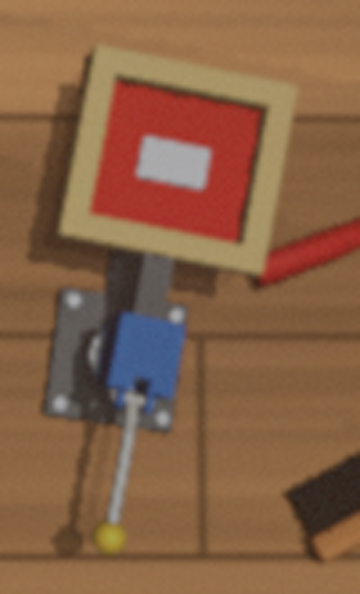

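View pics/c_scene0.png

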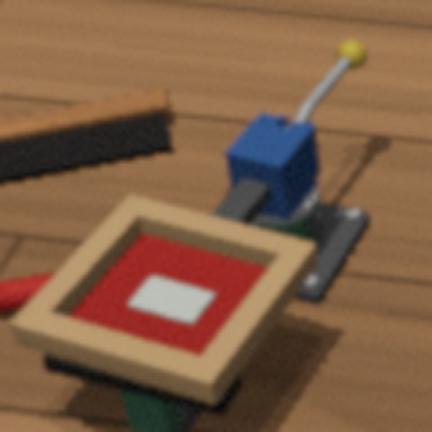

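The top view shows the head at about px (375,208), the knob at (365,259) and the screen at (384,155). The brass ball is at (189,187), toward the left and rear of its disc, and the board is at (205,132). Measured heights (head top 0.110, knob 0.102, board 0.062) match the task. Next I'll move the wrist camera over the carrier.

{"name": "jog_arm", "arguments": {
  "gripper": [0, 0, 0, 0, 0, 0, 0, 0, 0, 0, 0, 0],
  "travel": [
    [0, 0, 0],
    [0, 0, 0],
    [0, 0, 0],
    [-0.02, -0.014, 0],
    [-0.037, -0.026, 0],
    [-0.037, -0.026, 0],
    [-0.037, -0.026, 0],
    [-0.037, -0.026, 0],
    [-0.037, -0.026, 0],
    [-0.037, -0.026, 0],
    [-0.037, -0.026, 0],
    [-0.037, -0.026, 0]
  ],
  "spin": [0.148, 0.148, 0.148, 0, 0, 0, 0, 0, 0, 0, 0, 0]
}}

```text
time_s: 1.35
position: [0.4221, -0.2884, 0.2313]
eef_rot: [0.0, -0.635, 0.772, 0.0]
ft_force: [0.1, -1.6, -0.1]
finger_gap: 0.999
```

{"name": "jog_arm", "arguments": {
  "gripper": [0, 0, 0, 0, 0, 0],
  "travel": [
    [-0.037, -0.026, 0],
    [-0.03, -0.02, 0],
    [-0.02, -0.017, 0],
    [0, 0, 0],
    [0, 0, 0],
    [0, 0, 0]
  ],
  "spin": [0, 0, 0, 0, 0, 0]
}}

```text
time_s: 1.95
position: [0.4989, -0.2175, 0.2313]
eef_rot: [-0.0, -0.635, 0.773, 0.0]
ft_force: [1.1, -0.3, -0.6]
finger_gap: 0.997
```

Run:
```python
from h import *
print(bot.read_state()['ft_force'])
save('wrist','wrist1')
```

```text
[ 1.07586917 -0.28111522 -0.61250981]
```

View pics/wrist1.png

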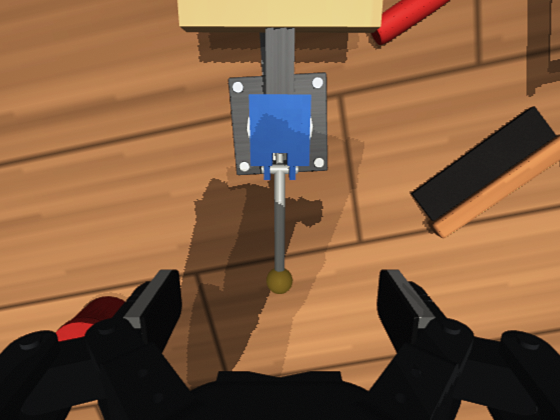

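Run:
```python
from h import *
np.set_printoptions(precision=4,suppress=True)
from scipy.spatial.transform import Rotation as Ro
d=load('wrist1');W=world(d)
hsv=cv2.cvtColor(d['image'],cv2.COLOR_RGB2HSV).astype(int);H,S,V=hsv[...,0],hsv[...,1],hsv[...,2]
b=(H>100)&(H<128)&(S>110);b[:80]=0;b[190:]=0;b[:,:230]=0;b[:,330:]=0
print(b.sum())
# ray-plane with known heights
f=210/np.tan(np.radians(d['fovy'])/2);T=d['tool_from_camera'];q=d['st']['eef_rot'];R=Ro.from_quat([q[1],q[2],q[3],q[0]]).as_matrix();p=d['st']['position']
print('tool axes',R, p)
C=R@T[:3,3]+p
def ray(u,v,z):
    r=R@T[:3,:3]@np.array([(u-d['cx'])/f,(v-d['cy'])/f,1]);return C+r*(z-C[2])/r[2]
top=b&(W[...,2]>.104)&(W[...,2]<.12)
cnt,_=cv2.findContours(b.astype(np.uint8),cv2.RETR_EXTERNAL,cv2.CHAIN_APPROX_NONE);c=max(cnt,key=cv2.contourArea)
print('rect px',cv2.minAreaRect(c),W[top].mean(0))
cols=np.argwhere(b[100:150].any(0)).ravel();print('cols',cols.min(),cols.max(), [(r,np.argwhere(b[r]).ravel()[[0,-1]]) for r in (100,110,125,140,150,160)])
rows=[(c_,np.argwhere(b[:,c_]).ravel()[[0,-1]]) for c_ in (255,265,300,306)];print(rows)
k=(W[...,2]>.085)&(W[...,2]<.13);k[:262]=0;k[300:]=0;k[:,:262]=0;k[:,300:]=0
v,u=np.argwhere(k).mean(0);print('knob px',u,v,k.sum(),'world c',ray(u,v,.102),W[k].mean(0),W[k].max(0))
(x,y),r=cv2.minEnclosingCircle(np.argwhere(k)[:,::-1].astype(np.float32));print(x,y,r,ray(x,y,.102))
cx=.5*(cols.min()+cols.max())
for vv in (94.5,151,165): print(vv,ray(cx,vv,.112))
print(ray(249,120,.112),ray(311,120,.112))
# drawbar centre, lever rod direction
for r in (200,220,240,260):
    kk=(W[r]>0).all(-1)&(W[r][:,2]>.07);kk[:255]=0;kk[305:]=0;print(r,np.argwhere(kk).ravel()[[0,-1]] if kk.any() else None)
```

```text
4296
tool axes [[-0.1942 -0.981  -0.0004]
 [-0.981   0.1942 -0.0002]
 [ 0.0003  0.0004 -1.    ]] [ 0.4989 -0.2175  0.2313]
rect px ((279.5, 136.5), (85.0, 61.0), 90.0) [ 0.5584 -0.229   0.1114]
cols 249 310 [(100, array([249, 310])), (110, array([249, 310])), (125, array([250, 309])), (140, array([250, 309])), (150, array([250, 309])), (160, array([250, 308]))]
[(255, array([ 94, 165])), (265, array([ 94, 179])), (300, array([ 95, 165])), (306, array([ 95, 165]))]
knob px 278.6480263157895 278.65625 608 world c [ 0.4291 -0.2031  0.102 ] [ 0.4321 -0.2037  0.1078] [ 0.447  -0.1912  0.1141]
278.5 277.3709716796875 16.016233444213867 [ 0.4304 -0.2032  0.102 ]
94.5 [ 0.582 -0.234  0.112]
151 [ 0.5416 -0.226   0.112 ]
165 [ 0.5309 -0.2239  0.112 ]
[ 0.5687 -0.2079  0.112 ] [ 0.5596 -0.2538  0.112 ]
200 None
220 None
240 None
260 None
```

Run:
```python
from h import *
np.set_printoptions(precision=4,suppress=True)
from scipy.spatial.transform import Rotation as Ro
d=load('wrist1');W=world(d)
hsv=cv2.cvtColor(d['image'],cv2.COLOR_RGB2HSV).astype(int);H,S,V=hsv[...,0],hsv[...,1],hsv[...,2]
f=210/np.tan(np.radians(d['fovy'])/2);T=d['tool_from_camera'];q=d['st']['eef_rot'];R=Ro.from_quat([q[1],q[2],q[3],q[0]]).as_matrix();p=d['st']['position']
C=R@T[:3,3]+p
def ray(u,v,z):
    r=R@T[:3,:3]@np.array([(u-d['cx'])/f,(v-d['cy'])/f,1]);return C+r*(z-C[2])/r[2]
ax=np.array([.981,-.194]);ay=np.array([.194,.981]);o=np.array([.5565,-.229])
def loc(P): return (P[:2]-o)@ax*1000,(P[:2]-o)@ay*1000
print('plate',loc(ray(279.5,124.75,.01)),W[87,238],W[162,319],'plate corners z',W[90,245])
print('frame edge top', loc(ray(280,27,.095)),W[20,280])
k=(H>20)&(H<32)&(S>140)&(V>50)&(W[...,2]>.08);k[:255]=0;k[305:]=0;k[:,:255]=0;k[:,305:]=0
c,r=cv2.minEnclosingCircle(np.argwhere(k)[:,::-1].astype(np.float32));print(c,r,k.sum(),hsv[283,280],ray(*c,.102),loc(ray(*c,.102)))
print(loc(ray(280,281,.102)), 12*f/ (C[2]-.102)/1000)
for n in ('top0','scene0'):
    e=load(n);We=world(e);a=We[(slice(110,190),slice(345,425)) if n=='top0' else (slice(195,265),slice(110,215))].reshape(-1,3)
    a=a[(a[:,2]>.088)&(a[:,2]<.102)];L=(a[:,:2]-o)@np.c_[ax,ay]*1000
    print(n,np.percentile(L[:,0],[0.5,50,99.5]),np.percentile(L[:,1],[.5,50,99.5]))
```

```text
plate (np.float64(0.9726177111975771), np.float64(-0.20031431105734035)) [ 0.6018 -0.1955  0.014 ] [ 0.5114 -0.2635  0.0139] plate corners z [ 0.5979 -0.2015  0.0104]
frame edge top (np.float64(74.34376174321083), np.float64(-0.3287965743957002)) [ 0.6337 -0.2446  0.096 ]
(278.89129638671875, 280.36956787109375) 12.805350303649902 470 [ 22 182 129] [ 0.4274 -0.203   0.102 ] (np.float64(-131.70280646569353), np.float64(0.5007757744456145))
(np.float64(-132.33511459474812), np.float64(-0.4994785176898786)) 14.787816516193642
top0 [ 52.4852 139.6813 215.3384] [-76.1269  -0.5951  74.1623]
scene0 [  9.1128 145.0466 218.2929] [-75.0976   4.0683  76.0895]
```

{"name": "jog_arm", "arguments": {
  "gripper": [0, 0, 0, 0, 0, 0, 0, 0, 0, 0, 0],
  "newtons": 20,
  "travel": [
    [0, 0.025, 0],
    [0, 0.03, 0],
    [0, 0.018, 0.02],
    [0, 0, 0.03],
    [0, 0, 0.03],
    [0, 0, 0.03],
    [0, 0, 0.02],
    [0, 0, 0.01],
    [0, 0, 0.0085],
    [0, 0, 0],
    [0, 0, 0]
  ],
  "spin": [0, 0, 0, 0, 0, 0, 0, 0, 0, 0, 0]
}}

```text
time_s: 3.1
position: [0.4281, -0.2028, 0.0834]
eef_rot: [0.0, -0.635, 0.772, -0.0]
ft_force: [-0.3, 0.2, -0.3]
finger_gap: 0.996
```

Run:
```python
from h import *
print(bot.read_state()['ft_force'],bot.read_state()['position'])
save('wrist','wrist2')
```

```text
[-0.2782636   0.2284438  -0.32709815] [ 0.42811232 -0.20282025  0.08342521]
```

View pics/wrist2.png

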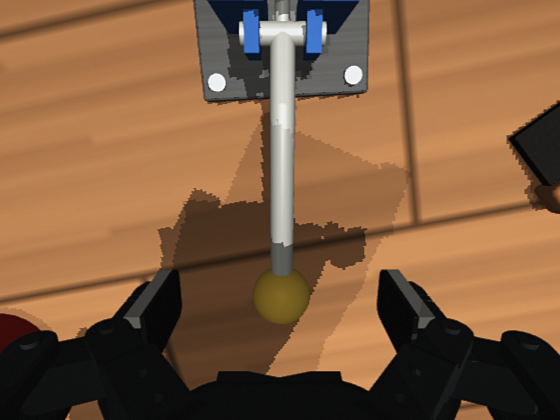

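{"name": "jog_arm", "arguments": {
  "gripper": [120, 160, 200, 230, 255, 255, 255, 255],
  "newtons": 20,
  "travel": [
    [0, 0, 0],
    [0, 0, 0],
    [0, 0, 0],
    [0, 0, 0],
    [0, 0, 0],
    [0, 0, 0],
    [0, 0, 0],
    [0, 0, 0]
  ],
  "spin": [0, 0, 0, 0, 0, 0, 0, 0]
}}

```text
time_s: 3.95
position: [0.4279, -0.2026, 0.0828]
eef_rot: [0.0, -0.635, 0.772, 0.0]
ft_force: [-1.1, 0.2, 0.2]
finger_gap: 0.263
```

Run:
```python
import numpy as np
a=.0798+np.array([0,.03,.08,.14,.2,.26,.32,.38,.44,.5,.56,.62,.68,.74,.8,.85,.88])
x=-100.3*np.cos(a);z=100.3*np.sin(a)
print([[0,round(-dx/1000,4),round(-dz/1000,4)] for dx,dz in zip(np.diff(x),np.diff(z))])
```

```text
[[0, np.float64(-0.0003), np.float64(-0.003)], [0, np.float64(-0.0007), np.float64(-0.005)], [0, np.float64(-0.0011), np.float64(-0.0059)], [0, np.float64(-0.0015), np.float64(-0.0058)], [0, np.float64(-0.0018), np.float64(-0.0057)], [0, np.float64(-0.0022), np.float64(-0.0056)], [0, np.float64(-0.0025), np.float64(-0.0055)], [0, np.float64(-0.0028), np.float64(-0.0053)], [0, np.float64(-0.0031), np.float64(-0.0051)], [0, np.float64(-0.0034), np.float64(-0.0049)], [0, np.float64(-0.0037), np.float64(-0.0047)], [0, np.float64(-0.004), np.float64(-0.0045)], [0, np.float64(-0.0043), np.float64(-0.0042)], [0, np.float64(-0.0045), np.float64(-0.004)], [0, np.float64(-0.0039), np.float64(-0.0031)], [0, np.float64(-0.0024), np.float64(-0.0018)]]
```

{"name": "jog_arm", "arguments": {
  "gripper": [255, 255, 255, 255, 255, 255],
  "travel": [
    [0, -0.0003, -0.003],
    [0, -0.0007, -0.005],
    [0, -0.0011, -0.0059],
    [0, -0.0015, -0.0058],
    [0, -0.0018, -0.0057],
    [0, 0, 0]
  ],
  "spin": [0, 0, 0, 0, 0, 0]
}}

```text
time_s: 4.55
position: [0.4333, -0.2037, 0.1089]
eef_rot: [0.0, -0.635, 0.772, -0.0]
ft_force: [-2.9, 0.8, 0.8]
finger_gap: 0.258
```

Run:
```python
from h import *
print(bot.read_state()['ft_force'],bot.read_state()['position'])
save('wrist','wrist3')
```

```text
[-2.93102089  0.81073268  0.84469413] [ 0.43334375 -0.20365745  0.1089447 ]
```

View pics/wrist3.png

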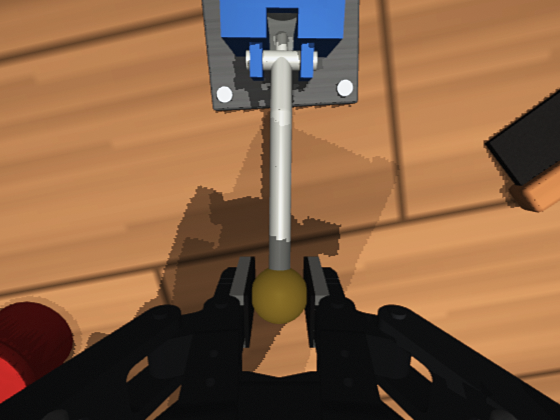

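{"name": "jog_arm", "arguments": {
  "gripper": [255, 255, 255, 255, 255, 255, 255],
  "travel": [
    [0, -0.0017, -0.0056],
    [0, -0.0022, -0.0055],
    [0, -0.0026, -0.0053],
    [0, -0.0031, -0.0051],
    [0, -0.0034, -0.0049],
    [0, -0.0037, -0.0047],
    [0, 0, 0]
  ],
  "spin": [0, 0, 0, 0, 0, 0, 0]
}}

```text
time_s: 5.3
position: [0.45, -0.207, 0.1398]
eef_rot: [0.0, -0.635, 0.772, -0.0]
ft_force: [-2.1, 0.3, 0.6]
finger_gap: 0.262
```

Run:
```python
from h import *
print(bot.read_state()['ft_force'],bot.read_state()['position'])
save('wrist','wrist4')
```

```text
[-2.09751781  0.25681493  0.60227045] [ 0.45001217 -0.20697056  0.13983933]
```

View pics/wrist4.png

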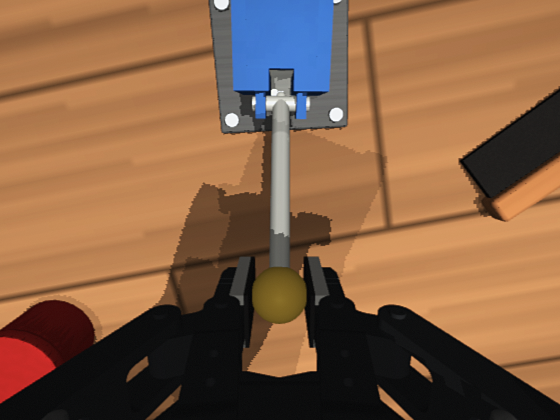

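{"name": "jog_arm", "arguments": {
  "gripper": [255, 255, 255, 255, 255, 255, 255],
  "travel": [
    [0, -0.0038, -0.0045],
    [0, -0.0043, -0.0042],
    [0, -0.0045, -0.004],
    [0, -0.0039, -0.0031],
    [0, -0.0022, -0.0018],
    [0, 0, 0],
    [0, 0, 0]
  ],
  "spin": [0, 0, 0, 0, 0, 0, 0]
}}

```text
time_s: 6.05
position: [0.4683, -0.2105, 0.1569]
eef_rot: [0.0, -0.635, 0.772, -0.0]
ft_force: [1.6, -0.6, -2.6]
finger_gap: 0.262
```

Run:
```python
from h import *
print(bot.read_state()['ft_force'],bot.read_state()['position'])
save('wrist','wrist5');save('scene','scene5')
```

```text
[ 1.59996598 -0.57191222 -2.60618852] [ 0.46829427 -0.21047959  0.1569207 ]
```

View pics/wrist5.png

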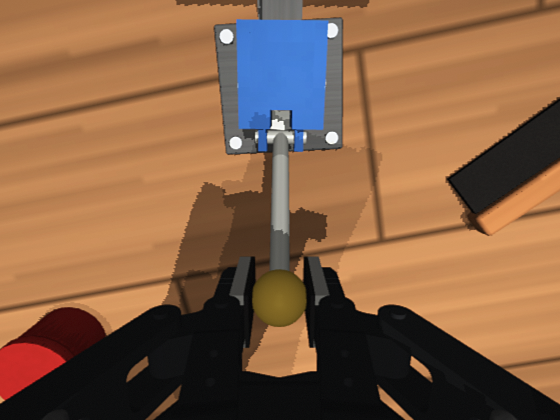

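View pics/scene5.png

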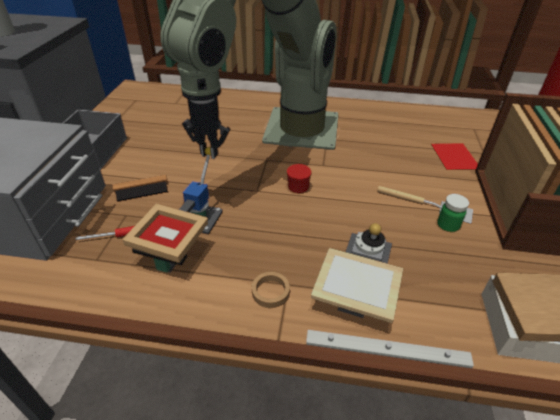

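{"name": "jog_arm", "arguments": {
  "gripper": [150, 100, 50, 0, 0, 0, 0, 0, 0, 0, 0, 0],
  "travel": [
    [0, 0, 0],
    [0, 0, 0],
    [0, 0, 0],
    [0, 0, 0],
    [0, 0, 0],
    [0, 0, -0.015],
    [0, 0, -0.03],
    [0, 0, -0.03],
    [0, 0, -0.015],
    [0, -0.024, 0],
    [0, -0.035, 0],
    [0.001, -0.035, 0]
  ],
  "spin": [0, 0, 0, 0, 0, 0, 0, 0, 0, 0, 0, 0]
}}

```text
time_s: 7.35
position: [0.5612, -0.2297, 0.2473]
eef_rot: [0.0, -0.635, 0.772, -0.0]
ft_force: [0.1, -0.1, -0.1]
finger_gap: 0.999
```

{"name": "jog_arm", "arguments": {
  "gripper": [0, 0],
  "travel": [
    [0, 0, 0],
    [0, 0, 0]
  ],
  "spin": [0, 0]
}}

```text
time_s: 7.55
position: [0.5598, -0.2296, 0.2463]
eef_rot: [-0.0, -0.635, 0.772, 0.0]
ft_force: [-0.7, -0.6, 0.1]
finger_gap: 1.002
```

Run:
```python
from h import *
print(bot.read_state()['ft_force'],bot.read_state()['position'])
save('wrist','wrist6')
```

```text
[-0.74185592 -0.61224016  0.08020997] [ 0.55984396 -0.22961053  0.24627887]
```

View pics/wrist6.png

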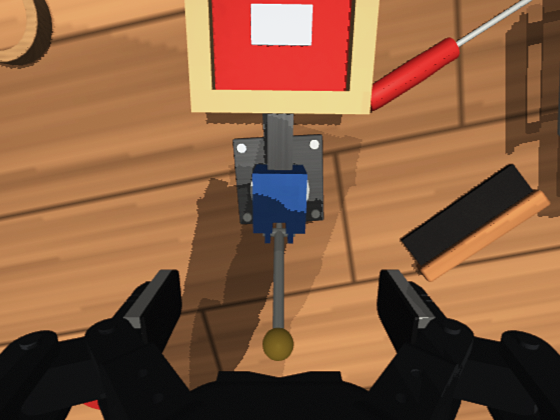

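{"name": "jog_arm", "arguments": {
  "gripper": [0, 0, 0, 0, 0, 0, 0, 0],
  "travel": [
    [0, 0, 0.02],
    [0, 0, 0.035],
    [0, 0, 0.04],
    [0, 0, 0.035],
    [0, 0, 0.02],
    [0, 0, 0.012],
    [0, 0, 0.009],
    [0, 0, 0]
  ],
  "spin": [0, 0, 0, 0, 0, 0, 0, 0]
}}

```text
time_s: 8.4
position: [0.5598, -0.2296, 0.0758]
eef_rot: [-0.0, -0.635, 0.772, 0.0]
ft_force: [0.4, 0.2, 0.5]
finger_gap: 1.002
```

Run:
```python
from h import *
print(bot.read_state()['ft_force'],bot.read_state()['position'])
save('wrist','wrist7');save('scene','scene7')
```

```text
[0.41220215 0.21365572 0.46385925] [ 0.55976375 -0.2295803   0.07577763]
```

View pics/wrist7.png

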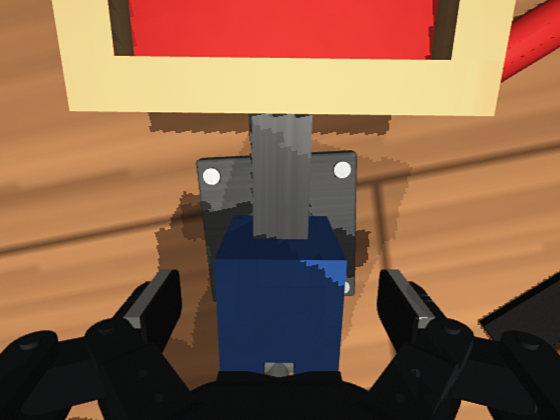

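View pics/scene7.png

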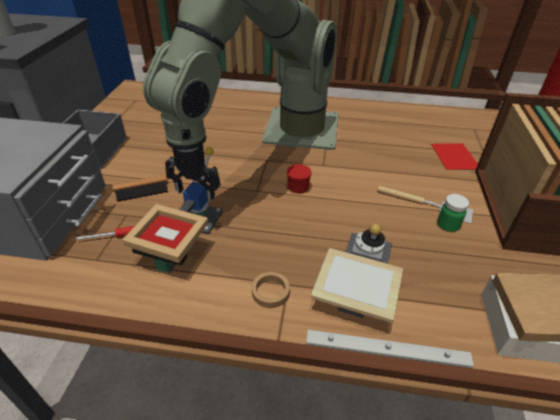

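The head (cols 215–347) sits centred between the pads, so I'll grip it firmly.

{"name": "jog_arm", "arguments": {
  "gripper": [60, 90, 110, 130, 180, 255, 255, 255],
  "newtons": 110,
  "travel": [
    [0, 0, 0],
    [0, 0, 0],
    [0, 0, 0],
    [0, 0, 0],
    [0, 0, 0],
    [0, 0, 0],
    [0, 0, 0],
    [0, 0, 0]
  ],
  "spin": [0, 0, 0, 0, 0, 0, 0, 0]
}}

```text
time_s: 9.3
position: [0.5601, -0.2298, 0.0766]
eef_rot: [0.0, -0.635, 0.772, -0.0]
ft_force: [-3.0, 1.3, 10.3]
finger_gap: 0.524
```

{"name": "jog_arm", "arguments": {
  "gripper": [255, 255, 255, 255],
  "travel": [
    [0, 0, -0.002],
    [0, 0, -0.004],
    [0, 0, -0.006],
    [0, 0, 0]
  ],
  "spin": [0, 0, 0, 0]
}}

```text
time_s: 9.7
position: [0.5602, -0.2297, 0.0886]
eef_rot: [0.0, -0.635, 0.772, -0.0]
ft_force: [0.1, 0.0, -8.7]
finger_gap: 0.522
```

Run:
```python
from h import *
s=bot.read_state();print(s['ft_force'],s['position'],s['moment'])
save('wrist','wrist8');save('scene','scene8')
```

```text
[ 0.14905339  0.01908524 -8.73405135] [ 0.5601945  -0.22971451  0.08859761] [ 0.03852131  0.1610401  -0.00908253]
```

View pics/wrist8.png

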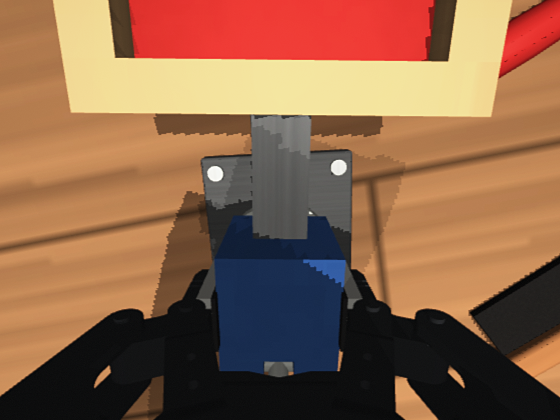

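```bash
cat > press.py <<'E'
from h import *
np.set_printoptions(precision=4,suppress=True)
def rayz(d,u,v,z):
    f=210/np.tan(np.radians(d['fovy'])/2);R=d['R'];C=-R.T@d['t'];r=R.T@np.array([(u-d['cx'])/f,(v-d['cy'])/f,1]);return (C+r*(z-C[2])/r[2])
if __name__=='__main__':
  for n,(y,x,w,h),(by,bx,bw,bh) in (('top0',(172,172,38,34),(90,155,100,85)),('scene0',(218,355,40,26),(245,300,115,80))):
    d=load(n);W=world(d);hsv=cv2.cvtColor(d['image'],cv2.COLOR_RGB2HSV).astype(int)
    H,S,V=[hsv[y:y+h,x:x+w,i] for i in range(3)]
    m=(H>12)&(H<32)&(S>120)&(V>70)&(W[y:y+h,x:x+w,2]>.07)
    c=np.argwhere(m)[:,::-1].astype(np.float32)+[x,y]
    (u,v),r=cv2.minEnclosingCircle(c.astype(np.float32));print(n,'ball',m.sum(),(u,v),r,c.mean(0),rayz(d,u,v,.088),rayz(d,*c.mean(0),.088))
    # board corners, top z .062
    z=W[by:by+bh,bx:bx+bw,2];mb=((z>.05)&(z<.075)).astype(np.uint8)
    mb=cv2.morphologyEx(mb,cv2.MORPH_OPEN,np.ones((7,7)))
    cn=max(cv2.findContours(mb,0,1)[0],key=cv2.contourArea).reshape(-1,2)+[bx,by]
    P=np.array([rayz(d,a,b,.062)[:2] for a,b in cn])*1000
    print('board',cv2.minAreaRect(P.astype(np.float32)))
    cv2.imwrite('pics/pb_%s.png'%n,cv2.resize(d['image'][by-5:by+130,bx-5:bx+130,::-1],None,fx=4.4,fy=4.4,interpolation=cv2.INTER_CUBIC))
E
python3 press.py
```

```text
top0 ball 105 (189.0, 187.0) 5.831051826477051 [188.9143 187.1619] [0.6103 0.247  0.088 ] [0.6099 0.2472 0.088 ]
board ((756.9390869140625, 210.21182250976562), (180.2839813232422, 150.47840881347656), 78.23333740234375)
scene0 ball 114 (376.78125, 228.17410278320312) 16.921598434448242 [375.0351 228.2368] [0.6085 0.2529 0.088 ] [0.6095 0.2486 0.088 ]
board ((764.629150390625, 210.93344116210938), (179.6376495361328, 157.73411560058594), 78.26958465576172)
```

View pics/pb_top0.png

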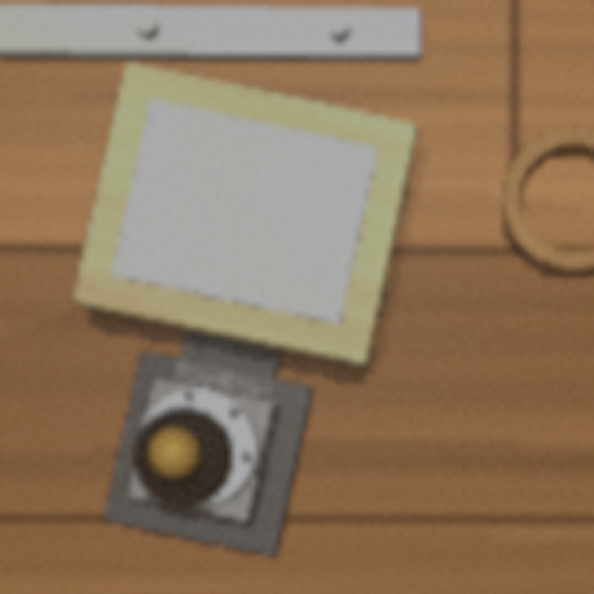

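```bash
sleep 1
```

{"name": "jog_arm", "arguments": {
  "gripper": [255, 255, 255, 255, 255, 255, 255, 255, 255, 255, 255, 255],
  "travel": [
    [0, 0, -0.01],
    [0, 0, -0.02],
    [0, 0, -0.02],
    [0, 0, -0.02],
    [0, 0, -0.01],
    [0, 0, 0],
    [-0.01, 0.001, 0],
    [-0.02, 0.002, 0],
    [-0.03, 0.003, 0],
    [-0.035, 0.0033, 0],
    [-0.035, 0.0033, 0],
    [-0.035, 0.0033, 0]
  ],
  "spin": [0, 0, 0, 0, 0, 0.01, 0, 0, 0, 0, 0, 0]
}}

```text
time_s: 11.0
position: [0.5774, -0.0625, 0.1669]
eef_rot: [-0.0, -0.631, 0.775, 0.001]
ft_force: [1.6, 0.2, -8.8]
finger_gap: 0.521
```

{"name": "jog_arm", "arguments": {
  "gripper": [255, 255, 255, 255, 255, 255, 255, 255, 255, 255, 255, 255],
  "travel": [
    [-0.035, 0.0033, 0],
    [-0.035, 0.0033, 0],
    [-0.035, 0.0033, 0],
    [-0.035, 0.0033, 0],
    [-0.035, 0.0033, 0],
    [-0.035, 0.0033, 0],
    [-0.035, 0.0033, 0],
    [-0.03, 0.003, 0],
    [-0.02, 0.002, 0],
    [-0.017, 0.0017, 0],
    [0, 0, 0],
    [0, 0, 0]
  ],
  "spin": [0, 0, 0, 0, 0, 0, 0, 0, 0, 0, 0, 0]
}}

```text
time_s: 12.2
position: [0.6112, 0.2471, 0.1667]
eef_rot: [-0.001, -0.632, 0.775, 0.0]
ft_force: [0.8, -0.9, -8.8]
finger_gap: 0.526
```

Run:
```python
from h import *
s=bot.read_state();print(s['ft_force'],s['position'],s['moment'],s['joint_positions'])
save('wrist','wrist9');save('scene','scene9');save('top','top9')
```

```text
[ 0.77291227 -0.86510532 -8.80582594] [0.61118691 0.24713244 0.1667373 ] [-0.01167654  0.23124673  0.01766483] [-0.55272645  0.93709032  0.29696797  1.21953562 -0.27936947  1.02606379
 -1.99984424]
```

View pics/wrist9.png

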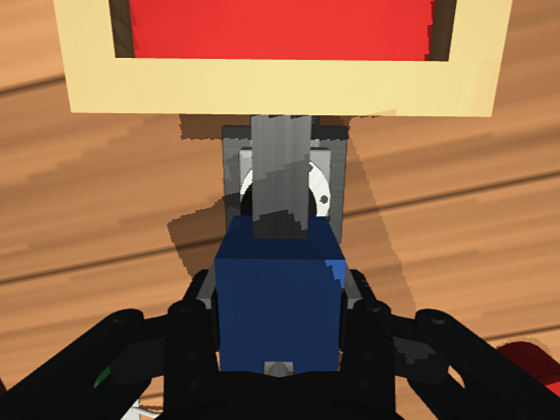

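View pics/scene9.png

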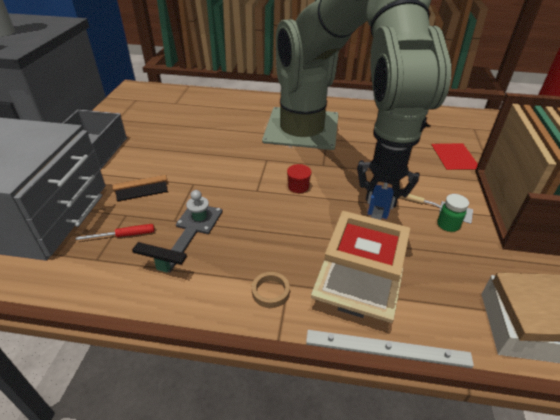

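View pics/top9.png

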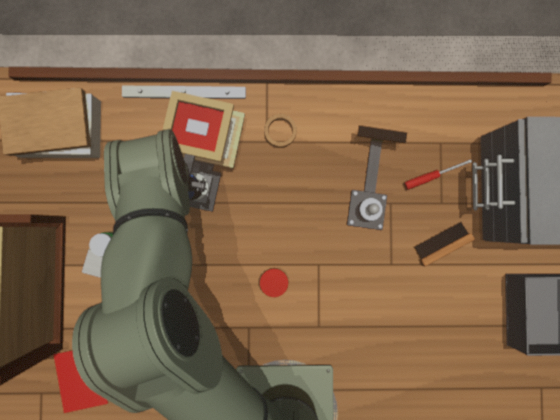

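Run:
```python
from press import *
d=load('top9');W=world(d)
cv2.imwrite('pics/sb_top9.png',cv2.resize(d['image'][185:235,345:395,::-1],None,fx=11,fy=11,interpolation=cv2.INTER_CUBIC))
b=d['image'][195:222,358:385];z=W[195:222,358:385,2]
m=z>.088;c=np.argwhere(m)[:,::-1]+[358,195];print(m.sum(),c.mean(0),cv2.minEnclosingCircle(c.astype(np.float32)),rayz(d,*c.mean(0),.095))
d0=load('top0');W0=world(d0);z=W0[172:206,172:210,2];m=z>.088;c=np.argwhere(m)[:,::-1]+[172,172];print(m.sum(),c.mean(0),cv2.minEnclosingCircle(c.astype(np.float32)),rayz(d0,*c.mean(0),.095))
d=load('scene9');W=world(d)
def s(d,W,y,x,h,w):
    z=W[y:y+h,x:x+w,2];m=z>.085;c=np.argwhere(m)[:,::-1]+[x,y];print(m.sum(),c.mean(0),cv2.minEnclosingCircle(c.astype(np.float32)),rayz(d,*c.mean(0),.092),np.median(W[y:y+h,x:x+w][m],0))
s(d,W,185,185,25,25)
d=load('scene0');s(d,world(d),220,362,25,25)
```

```text
102 [373.2843 208.2157] ((371.5, 211.0), 8.90234661102295) [ 0.5563 -0.2284  0.095 ]
109 [189.2661 187.2018] ((194.0, 186.0), 13.928488731384277) [0.6092 0.245  0.095 ]
87 [195.6552 194.5862] ((195.63636779785156, 195.09091186523438), 5.4735541343688965) [ 0.5611 -0.2283  0.092 ] [ 0.5666 -0.2261  0.0963]
108 [374.8148 228.2963] ((374.8488464355469, 228.73255920410156), 6.10014533996582) [0.6141 0.2473 0.092 ] [0.6193 0.2461 0.0971]
```

View pics/sb_top9.png

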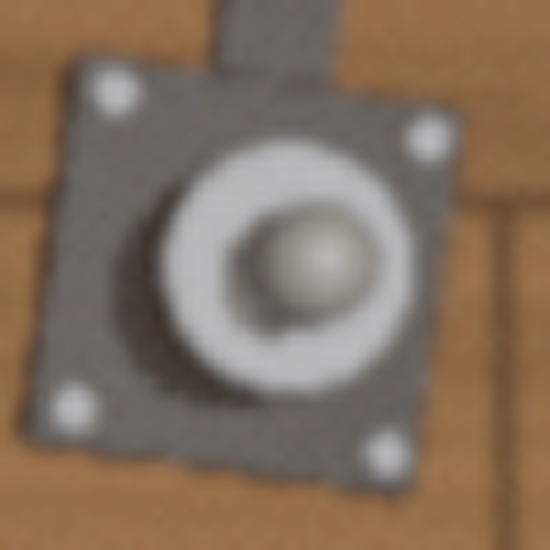

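{"name": "jog_arm", "arguments": {
  "gripper": [255, 255, 255, 255, 255, 255, 255, 255],
  "travel": [
    [0.0012, -0.0023, 0.004],
    [0, 0, 0.008],
    [0, 0, 0.01],
    [0, 0, 0.01],
    [0, 0, 0.008],
    [0, 0, 0.004],
    [0, 0, 0],
    [0, 0, 0]
  ],
  "spin": [0, 0, 0, 0, 0, 0, 0, 0]
}}

```text
time_s: 13.15
position: [0.6142, 0.2451, 0.1242]
eef_rot: [0.0, -0.631, 0.775, -0.0]
ft_force: [-0.1, -0.4, -8.8]
finger_gap: 0.524
```

```bash
cat > ft.py <<'E'
from h import *
np.set_printoptions(precision=4,suppress=True)
s=bot.read_state();f=np.array(s['ft_force']);print(s['time_s'],'pos',s['position'],'F',f,'tool F xy',f[:2]@np.array([[-.204,-.979],[-.979,.204]]),'M',s['moment'])
E
python3 ft.py; python3 -c "
from h import *
save('scene','scene10')
d=load('scene10');cv2.imwrite('pics/s10.png',cv2.resize(d['image'][150:290,310:450,::-1],None,fx=4.2,fy=4.2,interpolation=2))"
```

```text
13.15 pos [0.6142 0.2451 0.1242] F [-0.1341 -0.3997 -8.7977] tool F xy [0.4187 0.0497] M [0.0783 0.1592 0.0369]
```

View pics/s10.png

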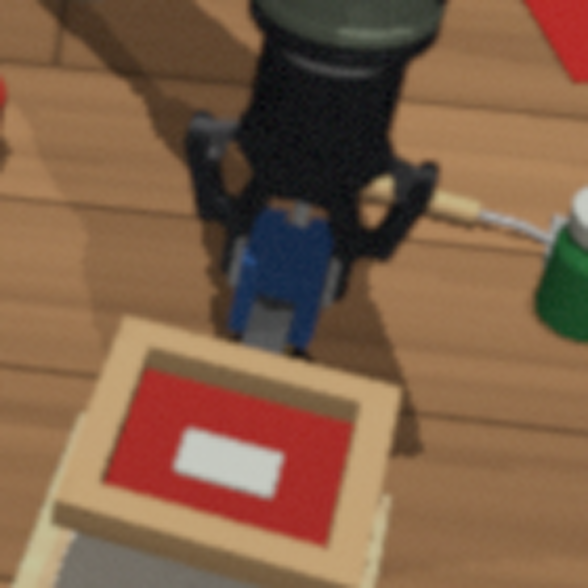

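{"name": "jog_arm", "arguments": {
  "gripper": [255, 255, 255, 255, 255, 255],
  "travel": [
    [0, 0.0008, 0.002],
    [0, 0, 0.003],
    [0, 0, 0.003],
    [0, 0, 0.002],
    [0, 0, 0.0],
    [0, 0, 0]
  ],
  "spin": [0, 0, 0, 0, 0, 0]
}}

```text
time_s: 13.8
position: [0.6133, 0.2452, 0.1139]
eef_rot: [0.0, -0.631, 0.776, 0.0]
ft_force: [-1.1, -0.5, -8.7]
finger_gap: 0.522
```

```bash
python3 ft.py
```

```text
13.8 pos [0.6133 0.2452 0.1139] F [-1.0843 -0.5362 -8.7433] tool F xy [0.7461 0.9521] M [0.0591 0.2114 0.0185]
```

{"name": "jog_arm", "arguments": {
  "gripper": [255, 255, 255, 255],
  "travel": [
    [0, 0, 0.0015],
    [0, 0, 0.0015],
    [0, 0, 0.0015],
    [0, 0, 0]
  ],
  "spin": [0, 0, 0, 0]
}}

```text
time_s: 14.2
position: [0.6131, 0.2452, 0.1092]
eef_rot: [-0.0, -0.631, 0.776, 0.0]
ft_force: [0.2, -0.6, -8.5]
finger_gap: 0.525
```

```bash
python3 ft.py
```

```text
14.2 pos [0.6131 0.2452 0.1092] F [ 0.2361 -0.5654 -8.5349] tool F xy [ 0.5054 -0.3464] M [0.0559 0.2645 0.0018]
```

{"name": "jog_arm", "arguments": {
  "gripper": [255, 255, 255, 255],
  "travel": [
    [0, 0, 0.001],
    [0, 0, 0.001],
    [0, 0, 0.001],
    [0, 0, 0]
  ],
  "spin": [0, 0, 0, 0]
}}

```text
time_s: 14.6
position: [0.6132, 0.2452, 0.1063]
eef_rot: [-0.0, -0.631, 0.776, 0.0]
ft_force: [-0.1, 0.4, -8.5]
finger_gap: 0.525
```

{"name": "jog_arm", "arguments": {
  "gripper": [255, 255, 255, 255],
  "travel": [
    [0, 0, 0.001],
    [0, 0, 0.001],
    [0, 0, 0.001],
    [0, 0, 0]
  ],
  "spin": [0, 0, 0, 0]
}}

```text
time_s: 15.0
position: [0.6131, 0.2452, 0.1033]
eef_rot: [-0.0, -0.631, 0.776, 0.0]
ft_force: [-0.2, -0.6, -8.9]
finger_gap: 0.525
```

```bash
python3 ft.py
```

```text
15.0 pos [0.6131 0.2452 0.1033] F [-0.2092 -0.5532 -8.941 ] tool F xy [0.5843 0.092 ] M [0.0169 0.2935 0.0159]
```

{"name": "jog_arm", "arguments": {
  "gripper": [255, 255, 255, 255],
  "travel": [
    [0, 0, 0.001],
    [0, 0, 0.001],
    [0, 0, 0.001],
    [0, 0, 0]
  ],
  "spin": [0, 0, 0, 0]
}}

```text
time_s: 15.4
position: [0.6131, 0.2454, 0.1003]
eef_rot: [0.0, -0.631, 0.775, 0.0]
ft_force: [0.9, 0.5, -9.3]
finger_gap: 0.519
```

{"name": "jog_arm", "arguments": {
  "gripper": [255, 255, 255, 255],
  "travel": [
    [0, 0, 0.001],
    [0, 0, 0.001],
    [0, 0, 0],
    [0, 0, 0]
  ],
  "spin": [0, 0, 0, 0]
}}

```text
time_s: 15.8
position: [0.6132, 0.2455, 0.0985]
eef_rot: [0.0, -0.631, 0.775, 0.0]
ft_force: [-1.2, 2.3, -8.2]
finger_gap: 0.522
```

```bash
python3 ft.py
```

```text
15.8 pos [0.6132 0.2455 0.0985] F [-1.1725  2.2793 -8.2441] tool F xy [-1.9923  1.6128] M [ 0.7644  0.3671 -0.017 ]
```

{"name": "jog_arm", "arguments": {
  "gripper": [255, 255, 255],
  "travel": [
    [-0.001, 0.0005, 0],
    [0, 0, 0],
    [0, 0, 0]
  ],
  "spin": [0, 0, 0]
}}

```text
time_s: 16.1
position: [0.613, 0.2461, 0.0984]
eef_rot: [-0.0, -0.631, 0.776, -0.0]
ft_force: [0.1, -0.5, -9.2]
finger_gap: 0.521
```

```bash
python3 ft.py
```

```text
16.1 pos [0.613  0.2461 0.0984] F [ 0.1346 -0.4667 -9.2181] tool F xy [ 0.4294 -0.2269] M [0.016  0.2055 0.0389]
```

Contact cleared after the lateral correction. I'll keep descending.

{"name": "jog_arm", "arguments": {
  "gripper": [255, 255, 255, 255],
  "travel": [
    [-0.0005, 0, 0.001],
    [0, 0, 0.001],
    [0, 0, 0],
    [0, 0, 0]
  ],
  "spin": [0, 0, 0, 0]
}}

```text
time_s: 16.5
position: [0.613, 0.2468, 0.0964]
eef_rot: [-0.0, -0.631, 0.776, 0.0]
ft_force: [0.8, -0.4, -8.4]
finger_gap: 0.523
```

```bash
python3 ft.py
```

```text
16.5 pos [0.613  0.2468 0.0964] F [ 0.7696 -0.4168 -8.4081] tool F xy [ 0.2511 -0.8385] M [ 0.0358  0.2133 -0.0115]
```

{"name": "jog_arm", "arguments": {
  "gripper": [255, 255, 255, 255],
  "travel": [
    [0, 0, 0.001],
    [0, 0, 0.001],
    [0, 0, 0],
    [0, 0, 0]
  ],
  "spin": [0, 0, 0, 0]
}}

```text
time_s: 16.9
position: [0.613, 0.2468, 0.0944]
eef_rot: [-0.0, -0.631, 0.776, 0.0]
ft_force: [-0.1, -0.4, -8.9]
finger_gap: 0.524
```

```bash
python3 ft.py
```

```text
16.9 pos [0.613  0.2468 0.0944] F [-0.1473 -0.442  -8.9238] tool F xy [0.4628 0.054 ] M [0.0357 0.2362 0.0136]
```

{"name": "jog_arm", "arguments": {
  "gripper": [255, 255, 255, 255],
  "travel": [
    [0, 0, 0.001],
    [0, 0, 0.001],
    [0, 0, 0],
    [0, 0, 0]
  ],
  "spin": [0, 0, 0, 0]
}}

```text
time_s: 17.3
position: [0.613, 0.2469, 0.0924]
eef_rot: [0.0, -0.631, 0.775, 0.0]
ft_force: [0.5, 0.1, -10.1]
finger_gap: 0.522
```

```bash
python3 ft.py
```

```text
17.3 pos [0.613  0.2469 0.0924] F [  0.485    0.1023 -10.0574] tool F xy [-0.1991 -0.454 ] M [0.0154 0.1775 0.0631]
```

{"name": "jog_arm", "arguments": {
  "gripper": [255, 255, 255, 255],
  "travel": [
    [0, 0, 0.001],
    [0, 0, 0.001],
    [0, 0, 0],
    [0, 0, 0]
  ],
  "spin": [0, 0, 0, 0]
}}

```text
time_s: 17.7
position: [0.613, 0.2468, 0.0904]
eef_rot: [0.0, -0.631, 0.776, 0.0]
ft_force: [0.3, -0.0, -9.5]
finger_gap: 0.521
```

```bash
python3 ft.py
```

```text
17.7 pos [0.613  0.2468 0.0904] F [ 0.349  -0.0204 -9.4943] tool F xy [-0.0512 -0.3459] M [0.0746 0.2534 0.0638]
```

{"name": "jog_arm", "arguments": {
  "gripper": [255, 255, 255, 255, 255],
  "travel": [
    [0, 0, 0.001],
    [0, 0, 0.001],
    [0, 0, 0.001],
    [0, 0, 0],
    [0, 0, 0]
  ],
  "spin": [0, 0, 0, 0, 0]
}}

```text
time_s: 18.2
position: [0.613, 0.2469, 0.0874]
eef_rot: [0.0, -0.631, 0.775, 0.0]
ft_force: [0.4, 0.1, -8.7]
finger_gap: 0.521
```

```bash
python3 ft.py
```

```text
18.2 pos [0.613  0.2469 0.0874] F [ 0.3841  0.1096 -8.7171] tool F xy [-0.1856 -0.3536] M [ 0.0272  0.2562 -0.0195]
```

{"name": "jog_arm", "arguments": {
  "gripper": [255, 255, 255, 255, 255],
  "travel": [
    [0, 0, 0.001],
    [0, 0, 0.001],
    [0, 0, 0.001],
    [0, 0, 0],
    [0, 0, 0]
  ],
  "spin": [0, 0, 0, 0, 0]
}}

```text
time_s: 18.7
position: [0.613, 0.2468, 0.0844]
eef_rot: [0.0, -0.631, 0.776, 0.0]
ft_force: [-0.1, -0.4, -8.9]
finger_gap: 0.526
```

```bash
python3 ft.py
```

```text
18.7 pos [0.613  0.2468 0.0844] F [-0.096  -0.4329 -8.9455] tool F xy [0.4434 0.0057] M [ 0.0107  0.1891 -0.0006]
```

{"name": "jog_arm", "arguments": {
  "gripper": [255, 255, 255, 255, 255],
  "travel": [
    [0, 0, 0.001],
    [0, 0, 0.001],
    [0, 0, 0.001],
    [0, 0, 0.001],
    [0, 0, 0]
  ],
  "spin": [0, 0, 0, 0, 0]
}}

```text
time_s: 19.2
position: [0.613, 0.2468, 0.0803]
eef_rot: [-0.0, -0.631, 0.775, 0.0]
ft_force: [0.0, 0.4, -8.5]
finger_gap: 0.526
```

{"name": "jog_arm", "arguments": {
  "gripper": [255, 255, 255, 255],
  "travel": [
    [0, 0, 0.001],
    [0, 0, 0.001],
    [0, 0, 0],
    [0, 0, 0]
  ],
  "spin": [0, 0, 0, 0]
}}

```text
time_s: 19.6
position: [0.613, 0.2468, 0.0784]
eef_rot: [-0.0, -0.631, 0.776, 0.0]
ft_force: [-0.1, -0.7, -9.4]
finger_gap: 0.522
```

```bash
python3 ft.py
```

```text
19.6 pos [0.613  0.2468 0.0784] F [-0.0587 -0.7089 -9.4324] tool F xy [ 0.706  -0.0871] M [ 0.0514  0.2136 -0.0056]
```

{"name": "jog_arm", "arguments": {
  "gripper": [255, 255, 255, 255],
  "travel": [
    [0, 0, 0.0005],
    [0, 0, 0.0005],
    [0, 0, 0],
    [0, 0, 0]
  ],
  "spin": [0, 0, 0, 0]
}}

```text
time_s: 20.0
position: [0.613, 0.2469, 0.0774]
eef_rot: [0.0, -0.631, 0.775, 0.0]
ft_force: [-0.0, -0.4, -9.0]
finger_gap: 0.525
```

{"name": "jog_arm", "arguments": {
  "gripper": [255, 255, 255, 255],
  "travel": [
    [0, 0, 0.0005],
    [0, 0, 0],
    [0, 0, 0],
    [0, 0, 0]
  ],
  "spin": [0, 0, 0, 0]
}}

```text
time_s: 20.4
position: [0.6131, 0.2469, 0.0769]
eef_rot: [0.0, -0.631, 0.776, 0.0]
ft_force: [2.0, 0.3, -9.7]
finger_gap: 0.523
```

```bash
python3 ft.py
```

```text
20.4 pos [0.6131 0.2469 0.0769] F [ 2.0321  0.3288 -9.7268] tool F xy [-0.7364 -1.9224] M [0.201  0.5823 0.0366]
```

{"name": "jog_arm", "arguments": {
  "gripper": [255, 255, 255, 255],
  "travel": [
    [0, 0, 0.0004],
    [0, 0, 0],
    [0, 0, 0],
    [0, 0, 0]
  ],
  "spin": [0, 0, 0, 0]
}}

```text
time_s: 20.8
position: [0.6131, 0.2469, 0.0768]
eef_rot: [0.0, -0.631, 0.775, 0.0]
ft_force: [-3.3, -0.1, -2.1]
finger_gap: 0.518
```

```bash
python3 ft.py
```

```text
20.8 pos [0.6131 0.2469 0.0768] F [-3.2788 -0.0555 -2.0786] tool F xy [0.7232 3.1986] M [ 0.0857  0.6219 -0.0146]
```

{"name": "jog_arm", "arguments": {
  "gripper": [255, 255, 255],
  "travel": [
    [0, 0.0004, 0],
    [0, 0, 0],
    [0, 0, 0]
  ],
  "spin": [0, 0, 0]
}}

```text
time_s: 21.1
position: [0.613, 0.2469, 0.0767]
eef_rot: [0.0, -0.631, 0.776, -0.0]
ft_force: [3.0, -0.4, -3.2]
finger_gap: 0.522
```

```bash
python3 ft.py; python3 -c "
from h import *
save('scene','scene11');save('wrist','wrist11')
d=load('scene11');cv2.imwrite('pics/s11.png',cv2.resize(d['image'][150:320,290:460,::-1],None,fx=3.5,fy=3.5,interpolation=2))"
```

```text
21.1 pos [0.613  0.2469 0.0767] F [ 2.9787 -0.4353 -3.1841] tool F xy [-0.1815 -3.005 ] M [ 0.0438 -0.0274 -0.0249]
```

View pics/s11.png

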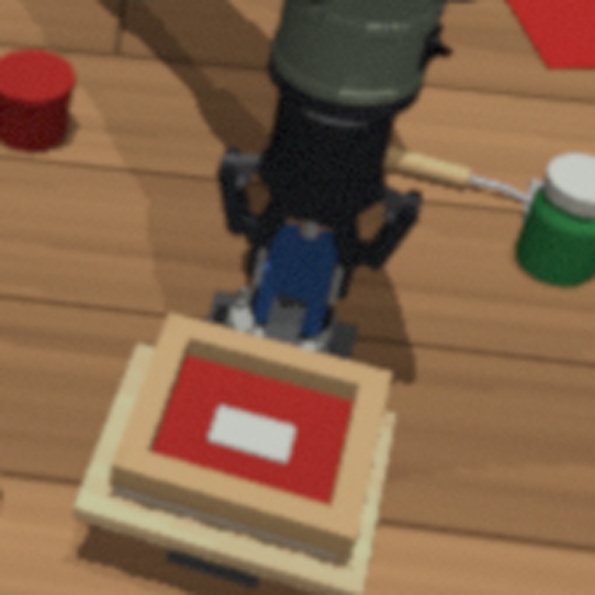

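View pics/wrist11.png

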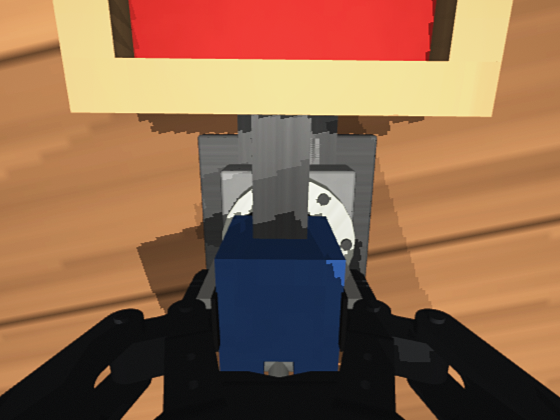

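{"name": "jog_arm", "arguments": {
  "gripper": [255, 255, 255],
  "travel": [
    [0, -0.0002, 0.0002],
    [0, 0, 0],
    [0, 0, 0]
  ],
  "spin": [0, 0, 0]
}}

```text
time_s: 21.5
position: [0.613, 0.2469, 0.0766]
eef_rot: [0.0, -0.631, 0.776, -0.0]
ft_force: [0.1, -1.3, 2.1]
finger_gap: 0.524
```

```bash
python3 ft.py
```

```text
21.5 pos [0.613  0.2469 0.0766] F [ 0.1416 -1.2988  2.0523] tool F xy [ 1.2426 -0.4036] M [ 0.0068  0.1125 -0.042 ]
```

{"name": "jog_arm", "arguments": {
  "gripper": [255, 255, 110, 100, 80, 50, 0, 0],
  "newtons": 20,
  "travel": [
    [0, 0, 0],
    [0, 0, 0],
    [0, 0, 0],
    [0, 0, 0],
    [0, 0, 0],
    [0, 0, 0],
    [0, 0, 0],
    [0, 0, 0]
  ],
  "spin": [0, 0, 0, 0, 0, 0, 0, 0]
}}

```text
time_s: 22.3
position: [0.6128, 0.2469, 0.0763]
eef_rot: [-0.0, -0.631, 0.775, 0.0]
ft_force: [0.8, 0.5, -0.2]
finger_gap: 1.002
```

```bash
python3 ft.py; python3 -c "
from h import *
save('scene','scene12');save('wrist','wrist12')
d=load('scene12');cv2.imwrite('pics/s12.png',cv2.resize(d['image'][150:320,290:460,::-1],None,fx=3.5,fy=3.5,interpolation=2))"
```

```text
22.3 pos [0.6128 0.2469 0.0763] F [ 0.7781  0.4857 -0.1542] tool F xy [-0.6342 -0.6627] M [-0.0055  0.0038 -0.0096]
```

View pics/s12.png

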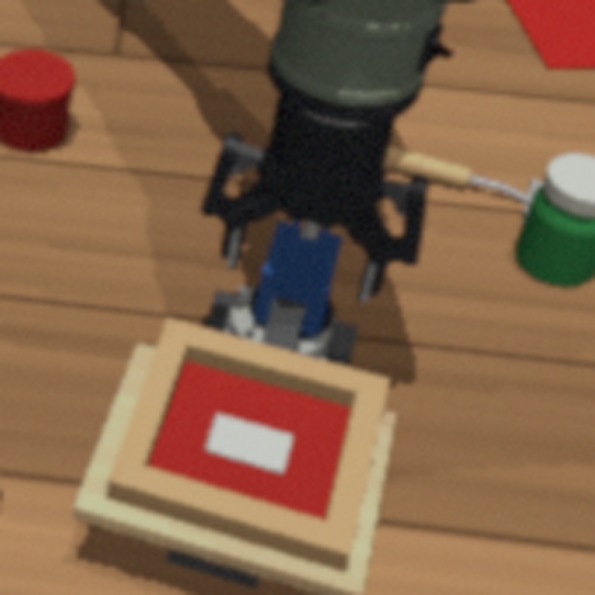

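View pics/wrist12.png

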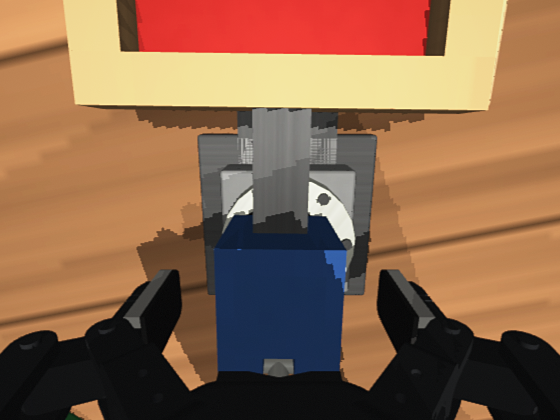

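The carrier tipped a little nose-down when released. I'll back off straight up and measure the tilt and the knob position.

{"name": "jog_arm", "arguments": {
  "gripper": [0, 0, 0, 0, 0, 0, 0, 0],
  "travel": [
    [0, 0, -0.01],
    [0, 0, -0.025],
    [0, 0, -0.04],
    [0, 0, -0.04],
    [0, 0, -0.03],
    [0, 0, -0.02],
    [0, 0, -0.01],
    [0, 0, 0]
  ],
  "spin": [0, 0, 0, 0, 0, 0, 0, 0]
}}

```text
time_s: 23.2
position: [0.6131, 0.2469, 0.2525]
eef_rot: [0.001, -0.631, 0.776, -0.0]
ft_force: [0.2, -0.0, -0.4]
finger_gap: 1.0
```

```bash
python3 ft.py; python3 -c "
from h import *
save('scene','scene13');d=save('wrist','wrist13')
W=world(d)
np.set_printoptions(precision=4,suppress=True)
for v,u in [(200,279),(180,279),(215,260),(215,300),(100,210),(100,350),(60,205),(60,360),(30,280),(345,279),(340,279),(140,280)]: print(v,u,W[v,u],np.median(W[v-3:v+4,u-3:u+4].reshape(-1,3),0))
"
```

```text
23.2 pos [0.6131 0.2469 0.2525] F [ 0.1743 -0.0186 -0.3949] tool F xy [-0.0173 -0.1744] M [-0.0309 -0.0091 -0.0398]
200 279 [0.6127 0.2472 0.114 ] [0.6126 0.2472 0.1134]
180 279 [0.6292 0.2438 0.1112] [0.6292 0.2438 0.1121]
215 260 [0.6027 0.2663 0.1136] [0.6028 0.2663 0.1142]
215 300 [0.5954 0.232  0.1132] [0.5956 0.2322 0.114 ]
100 210 [0.7055 0.2885 0.0907] [0.7055 0.2885 0.0905]
100 350 [0.6811 0.1711 0.092 ] [0.6811 0.1709 0.0905]
60 205 [0.7373 0.2848 0.0879] [0.7373 0.2848 0.0882]
60 360 [0.7109 0.1577 0.0887] [0.7109 0.1577 0.0883]
30 280 [0.7502 0.2179 0.0707] [0.7502 0.2179 0.0708]
345 279 [0.5263 0.2651 0.1898] [0.5262 0.2651 0.1895]
340 279 [0.5291 0.2646 0.1881] [0.5293 0.2646 0.1882]
140 280 [0.6602 0.2365 0.0886] [0.6602 0.2365 0.0897]
```

View pics/wrist13.png

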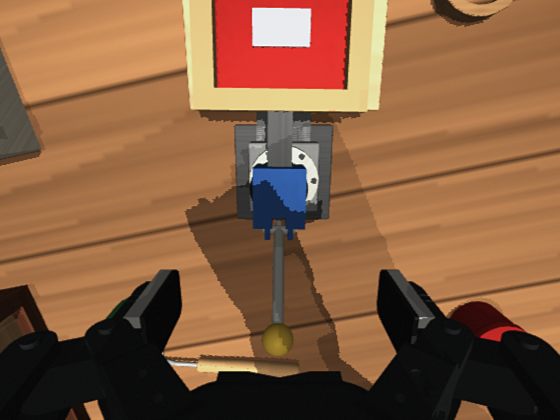

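View pics/scene13.png

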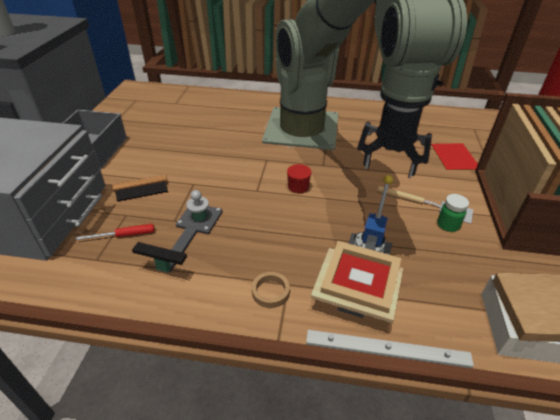

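Run:
```python
from h import *
from scipy.optimize import least_squares
np.set_printoptions(precision=4,suppress=True)
d=load('wrist13');W=world(d);hsv=cv2.cvtColor(d['image'],cv2.COLOR_RGB2HSV).astype(int)
m=np.zeros(hsv.shape[:2],bool);m[318:362,256:300]=1
m&=(W[...,2]>.165)&(W[...,2]<.2)&(hsv[...,1]>120)
P=W[m];c=np.argwhere(m)
print(m.sum(),c.mean(0),P.mean(0),P.max(0))
r=least_squares(lambda x:np.linalg.norm(P-x,axis=1)-.012,P.mean(0)-[0,0,.008],loss='soft_l1',f_scale=.002);print('knob',r.x)
# frame plane / head plane
def plane(v0,v1,u0,u1,zlo,zhi):
    Q=W[v0:v1,u0:u1].reshape(-1,3);Q=Q[(Q[:,2]>zlo)&(Q[:,2]<zhi)];A=np.c_[Q[:,:2],np.ones(len(Q))];s=np.linalg.lstsq(A,Q[:,2],rcond=None)[0]
    print('slope along x_c',s[0]*.979-s[1]*.204,'y_c',s[0]*.204+s[1]*.979,len(Q),Q.mean(0))
plane(172,225,258,302,.105,.12)
plane(20,105,193,212,.08,.1); plane(92,108,195,375,.08,.1)
```

```text
827 [339.0713 276.896 ] [0.528  0.2664 0.185 ] [0.5359 0.2789 0.1914]
knob [0.5232 0.2674 0.1783]
slope along x_c -0.0668659233336627 y_c 0.0010951045445995126 2228 [0.6147 0.2463 0.1129]
slope along x_c -0.06851892284331966 y_c -0.0028261675721532025 1609 [0.736  0.2877 0.0885]
slope along x_c -0.0766274605305762 y_c -0.0003296622614714882 2752 [0.6936 0.229  0.0904]
```

Run:
```python
from h import *
from scipy.spatial.transform import Rotation as Ro
d=load('wrist13');im=d['image'];cv2.imwrite('pics/w13z.png',cv2.resize(im[0:240,170:400,::-1],None,fx=2.5,fy=2.5,interpolation=2))
f=210/np.tan(np.radians(d['fovy'])/2);T=d['tool_from_camera'];q=d['st']['eef_rot'];R=Ro.from_quat([q[1],q[2],q[3],q[0]]).as_matrix();p=d['st']['position'];C=R@T[:3,3]+p
print('tool yaw',np.degrees(np.arctan2(-R[1,1],-R[0,1])))
def ray(u,v,z):
    r=R@T[:3,:3]@np.array([(u-d['cx'])/f,(v-d['cy'])/f,1]);return C+r*(z-C[2])/r[2]
hsv=cv2.cvtColor(im,cv2.COLOR_RGB2HSV).astype(int);W=world(d)
# frame front edge: for each column last row with z in .08...1
pts=[]
for u in range(200,372,3):
    if 262<u<300: continue
    z=W[60:130,u,2];k=np.argwhere((z>.083)&(z<.1)).ravel();
    if len(k): pts.append((u,60+k[-1]))
P=np.array([ray(u,v+.5,.0915)[:2] for u,v in pts]);vx,vy,_,_=cv2.fitLine((P*1000).astype(np.float32),cv2.DIST_HUBER,0,.01,.01).ravel();print('frame front edge yaw',np.degrees(np.arctan2(vy,vx)),len(P))
# side edges of frame left/right per row  use depth drop
for side in (0,1):
    pts=[]
    for v in range(10,100,3):
        z=W[v,150:400,2];k=np.argwhere((z>.08)&(z<.1)).ravel()
        if len(k):
            pts.append((150+k[0 if side==0 else -1],v))
    P=np.array([ray(u,v,.0915-.07*(100-v)*.00075)[:2] for u,v in pts]);vx,vy,_,_=cv2.fitLine((P*1000).astype(np.float32),cv2.DIST_HUBER,0,.01,.01).ravel();print('side yaw',np.degrees(np.arctan2(vy,vx)))
```

```text
tool yaw -11.703380966328139
frame front edge yaw 77.58697 44
side yaw -12.260571
side yaw -12.39327
```

View pics/w13z.png

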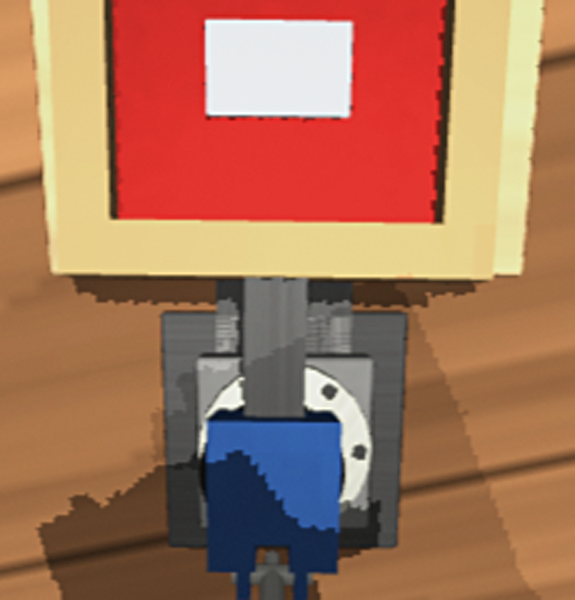

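{"name": "jog_arm", "arguments": {
  "gripper": [0, 0, 0, 0, 0, 0, 0, 0, 0],
  "newtons": 20,
  "travel": [
    [0, 0.02, 0],
    [-0.0005, 0.035, 0],
    [0, 0.025, 0],
    [0, 0.012, 0.02],
    [0, 0, 0.03],
    [0, 0, 0.025],
    [0, 0, 0.012],
    [0, 0, 0.006],
    [0, 0, 0]
  ],
  "spin": [0, 0, 0, 0, 0, 0, 0, 0, 0]
}}

```text
time_s: 24.2
position: [0.5228, 0.2659, 0.1581]
eef_rot: [-0.0, -0.631, 0.776, 0.0]
ft_force: [-0.0, -0.0, 0.3]
finger_gap: 0.997
```

```bash
python3 ft.py; python3 -c "
from h import *
save('wrist','wrist14')"
```

```text
24.2 pos [0.5228 0.2659 0.1581] F [-0.0333 -0.0194  0.2899] tool F xy [0.0258 0.0287] M [ 0.0631 -0.0084  0.0089]
```

View pics/wrist14.png

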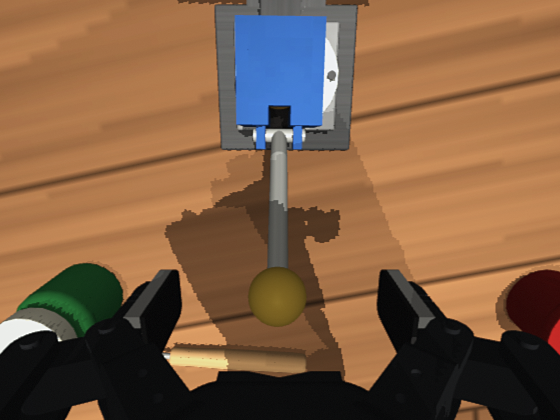

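The knob is at (277,297), between the pads. I'll close gently.

{"name": "jog_arm", "arguments": {
  "gripper": [100, 140, 165, 180, 195, 210, 230, 255, 255],
  "newtons": 20,
  "travel": [
    [0, 0, 0],
    [0, 0, 0],
    [0, 0, 0],
    [0, 0, 0],
    [0, 0, 0],
    [0, 0, 0],
    [0, 0, 0],
    [0, 0, 0],
    [0, 0, 0]
  ],
  "spin": [0, 0, 0, 0, 0, 0, 0, 0, 0]
}}

```text
time_s: 25.15
position: [0.5228, 0.2661, 0.1584]
eef_rot: [0.0, -0.631, 0.775, 0.0]
ft_force: [-1.9, 1.3, 2.3]
finger_gap: 0.261
```

```bash
python3 ft.py
python3 - <<'E'
import numpy as np
P=[(-88,178.3),(-90.7,175.9),(-93.3,173.4),(-96,171)]
a=.0798+np.array([.74,.68,.62,.56,.5,.44,.38,.32,.26,.2,.14,.08,.04,0])
P+= [(-32-100.3*np.cos(t),94+100.3*np.sin(t)) for t in a]
P=np.array(P)/1000
print([[0,float(round(-(q-p)[0],4)),float(round(-(q-p)[1],4))] for p,q in zip(P[:-1],P[1:])])
E
```

```text
25.15 pos [0.5228 0.2661 0.1584] F [-1.8831  1.272   2.3458] tool F xy [-0.8611  2.103 ] M [0.1372 0.377  0.0017]
[[0, 0.0027, 0.0024], [0, 0.0026, 0.0025], [0, 0.0027, 0.0024], [0, 0.0044, 0.0037], [0, 0.0043, 0.0042], [0, 0.004, 0.0045], [0, 0.0037, 0.0047], [0, 0.0034, 0.0049], [0, 0.0031, 0.0051], [0, 0.0028, 0.0053], [0, 0.0025, 0.0055], [0, 0.0022, 0.0056], [0, 0.0018, 0.0057], [0, 0.0015, 0.0058], [0, 0.0011, 0.0059], [0, 0.0006, 0.004], [0, 0.0004, 0.004]]
```

{"name": "jog_arm", "arguments": {
  "gripper": [255, 255, 255, 255],
  "travel": [
    [0, 0.0027, 0.0024],
    [0, 0.0026, 0.0025],
    [0, 0.0027, 0.0024],
    [0, 0, 0]
  ],
  "spin": [0, 0, 0, 0]
}}

```text
time_s: 25.55
position: [0.5148, 0.2676, 0.1506]
eef_rot: [-0.0, -0.631, 0.775, -0.0]
ft_force: [1.7, 0.2, -1.8]
finger_gap: 0.259
```

```bash
python3 ft.py; python3 -c "
from h import *
save('wrist','wrist15');d=save('scene','scene15')
cv2.imwrite('pics/s15.png',cv2.resize(d['image'][150:320,290:460,::-1],None,fx=3.5,fy=3.5,interpolation=2))"
```

```text
25.55 pos [0.5148 0.2676 0.1506] F [ 1.6512  0.194  -1.8255] tool F xy [-0.5267 -1.577 ] M [-0.0348 -0.5192  0.0153]
```

View pics/s15.png

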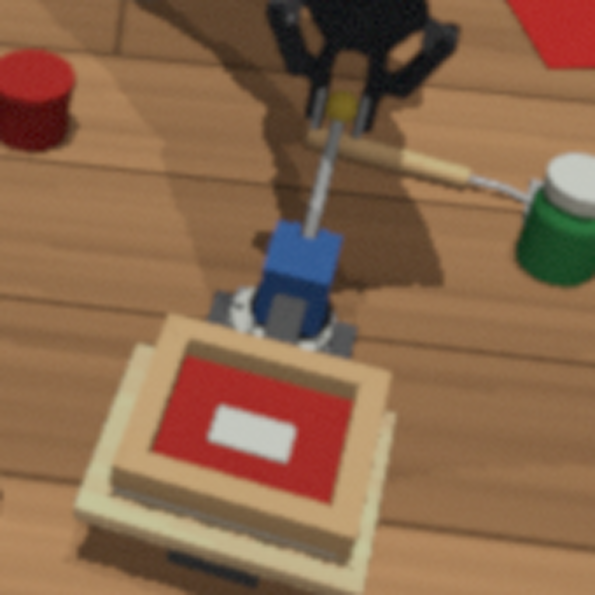

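View pics/wrist15.png

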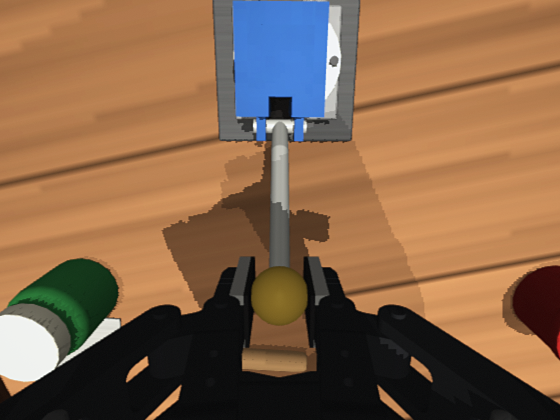

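Screen is level again: the white patch is back at (253,433), as when seated. I'll follow the arc down.

{"name": "jog_arm", "arguments": {
  "gripper": [255, 255, 255, 255, 255, 255],
  "travel": [
    [0, 0.0044, 0.0037],
    [0, 0.0043, 0.0042],
    [0, 0.004, 0.0045],
    [0, 0.0037, 0.0047],
    [0, 0.0034, 0.0049],
    [0, 0, 0]
  ],
  "spin": [0, 0, 0, 0, 0, 0]
}}

```text
time_s: 26.25
position: [0.4948, 0.2719, 0.1284]
eef_rot: [-0.001, -0.632, 0.775, 0.0]
ft_force: [0.7, 0.7, 2.2]
finger_gap: 0.261
```

```bash
python3 ft.py; python3 -c "
from h import *
save('wrist','wrist16');d=save('scene','scene16')
cv2.imwrite('pics/s16.png',cv2.resize(d['image'][150:320,290:460,::-1],None,fx=3.5,fy=3.5,interpolation=2))"
```

```text
26.25 pos [0.4948 0.2719 0.1284] F [0.6539 0.6872 2.1774] tool F xy [-0.8062 -0.5   ] M [ 0.1111  0.0705 -0.0039]
```

View pics/s16.png

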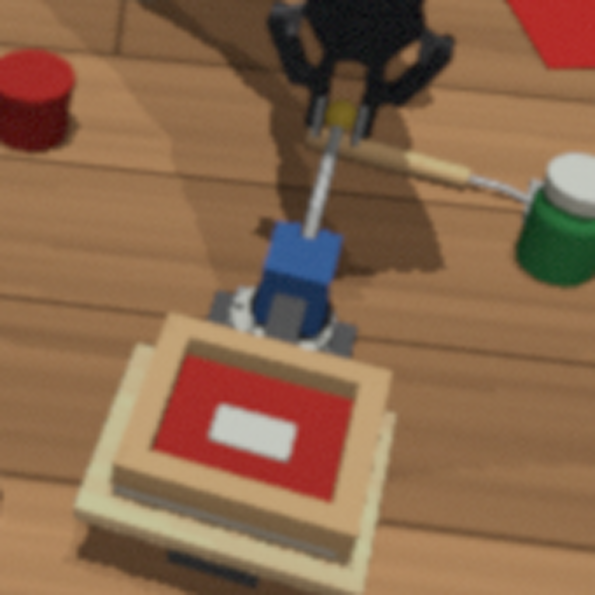

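View pics/wrist16.png

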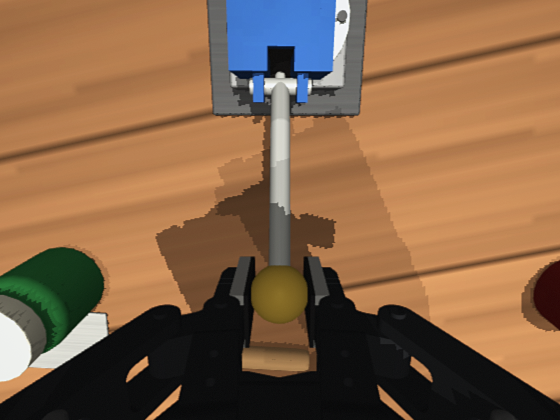

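{"name": "jog_arm", "arguments": {
  "gripper": [255, 255, 255, 255],
  "travel": [
    [0, 0.0031, 0.0051],
    [0, 0.0028, 0.0053],
    [0, 0.0025, 0.0055],
    [0, 0, 0]
  ],
  "spin": [0, 0, 0, 0]
}}

```text
time_s: 26.75
position: [0.4867, 0.2734, 0.1123]
eef_rot: [-0.001, -0.631, 0.775, 0.0]
ft_force: [-1.5, 0.3, 3.9]
finger_gap: 0.264
```

```bash
python3 ft.py; python3 -c "
from h import *
W=world(load('top0'));print(W[244,102],W[240,108])"
```

```text
26.75 pos [0.4867 0.2734 0.1123] F [-1.4666  0.2658  3.8831] tool F xy [0.0389 1.4901] M [0.1944 0.2002 0.0621]
[0.46417449 0.46519428 0.08899459] [0.47424976 0.45105305 0.08690956]
```

{"name": "jog_arm", "arguments": {
  "gripper": [255, 255, 255, 255],
  "travel": [
    [0, 0.0022, 0.0056],
    [0, 0.0018, 0.0057],
    [0, 0.0015, 0.0058],
    [0, 0, 0]
  ],
  "spin": [0, 0, 0, 0]
}}

```text
time_s: 27.15
position: [0.4816, 0.2744, 0.0953]
eef_rot: [-0.0, -0.631, 0.775, 0.0]
ft_force: [-0.7, 1.2, 2.9]
finger_gap: 0.261
```

```bash
python3 ft.py
```

```text
27.15 pos [0.4816 0.2744 0.0953] F [-0.6836  1.1791  2.85  ] tool F xy [-1.0149  0.9098] M [0.222  0.1778 0.0579]
```

{"name": "jog_arm", "arguments": {
  "gripper": [255, 255, 255, 255],
  "travel": [
    [0, 0.001, 0.004],
    [0, 0.0006, 0.003],
    [0, 0.0003, 0.002],
    [0, 0, 0]
  ],
  "spin": [0, 0, 0, 0]
}}

```text
time_s: 27.55
position: [0.4801, 0.2748, 0.0868]
eef_rot: [-0.0, -0.631, 0.776, 0.0]
ft_force: [-1.1, 1.1, 3.1]
finger_gap: 0.259
```

```bash
python3 ft.py; python3 -c "
from h import *
save('wrist','wrist17');d=save('scene','scene17')
cv2.imwrite('pics/s17.png',cv2.resize(d['image'][150:320,290:460,::-1],None,fx=3.5,fy=3.5,interpolation=2))"
```

```text
27.55 pos [0.4801 0.2748 0.0868] F [-1.0653  1.08    3.0739] tool F xy [-0.84    1.2633] M [ 0.1075  0.1602 -0.0378]
```

View pics/s17.png

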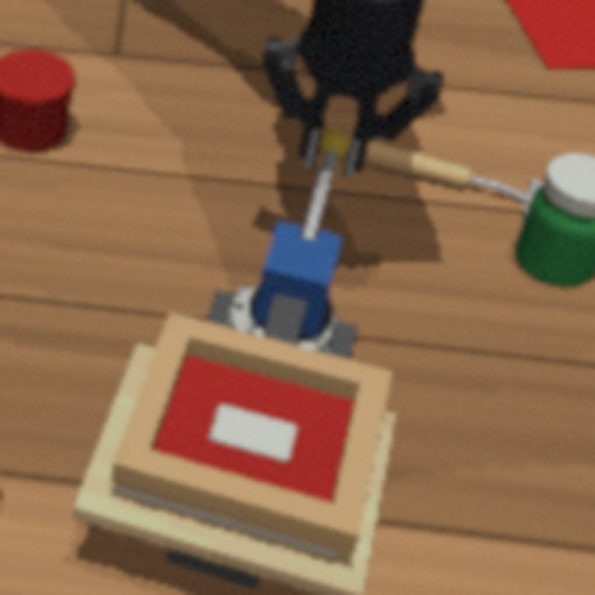

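View pics/wrist17.png

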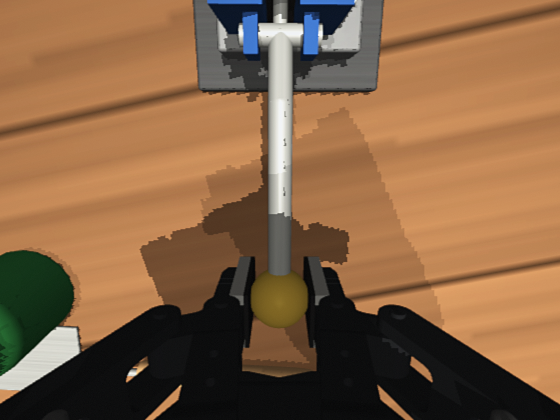

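Steady at about 3 N. I'll close the last few millimetres in small steps until the stop shows.

{"name": "jog_arm", "arguments": {
  "gripper": [255, 255, 255, 255],
  "travel": [
    [0, 0.0002, 0.001],
    [0, 0, 0.001],
    [0, 0, 0.0005],
    [0, 0, 0]
  ],
  "spin": [0, 0, 0, 0]
}}

```text
time_s: 28.05
position: [0.4799, 0.275, 0.0845]
eef_rot: [-0.0, -0.631, 0.775, 0.0]
ft_force: [-1.8, 1.1, 4.0]
finger_gap: 0.261
```

{"name": "jog_arm", "arguments": {
  "gripper": [255, 255, 255, 255],
  "travel": [
    [0, 0, 0.0005],
    [0, 0, 0.0005],
    [0, 0, 0],
    [0, 0, 0]
  ],
  "spin": [0, 0, 0, 0]
}}

```text
time_s: 28.45
position: [0.4799, 0.2749, 0.0835]
eef_rot: [-0.0, -0.631, 0.775, 0.0]
ft_force: [-2.3, 0.5, 3.9]
finger_gap: 0.264
```

```bash
python3 ft.py
```

```text
28.45 pos [0.4799 0.2749 0.0835] F [-2.3114  0.4543  3.8882] tool F xy [0.0268 2.3556] M [ 0.175   0.4427 -0.0308]
```

{"name": "jog_arm", "arguments": {
  "gripper": [255, 255, 255, 255],
  "travel": [
    [0, 0, 0.0005],
    [0, 0, 0.0005],
    [0, 0, 0],
    [0, 0, 0]
  ],
  "spin": [0, 0, 0, 0]
}}

```text
time_s: 28.85
position: [0.4799, 0.2749, 0.0825]
eef_rot: [-0.0, -0.631, 0.775, 0.0]
ft_force: [-3.5, 1.6, 3.4]
finger_gap: 0.262
```

```bash
python3 ft.py
```

```text
28.85 pos [0.4799 0.2749 0.0825] F [-3.5363  1.6113  3.4167] tool F xy [-0.856   3.7907] M [ 0.2619  0.6106 -0.0293]
```

{"name": "jog_arm", "arguments": {
  "gripper": [255, 255, 255, 255],
  "travel": [
    [0, 0, 0.0005],
    [0, 0, 0],
    [0, 0, 0],
    [0, 0, 0]
  ],
  "spin": [0, 0, 0, 0]
}}

```text
time_s: 29.25
position: [0.4799, 0.2749, 0.0821]
eef_rot: [-0.0, -0.631, 0.775, 0.0]
ft_force: [-3.8, 0.9, 3.4]
finger_gap: 0.259
```

```bash
python3 ft.py
```

```text
29.25 pos [0.4799 0.2749 0.0821] F [-3.755   0.8574  3.4253] tool F xy [-0.0734  3.8511] M [0.3374 0.7379 0.0653]
```

{"name": "jog_arm", "arguments": {
  "gripper": [255, 255, 255, 255],
  "travel": [
    [0, 0.0005, 0.0005],
    [0, 0, 0.0005],
    [0, 0, 0],
    [0, 0, 0]
  ],
  "spin": [0, 0, 0, 0]
}}

```text
time_s: 29.65
position: [0.4796, 0.2749, 0.0811]
eef_rot: [0.0, -0.631, 0.776, -0.0]
ft_force: [-0.9, 0.7, 4.0]
finger_gap: 0.261
```

```bash
python3 ft.py
```

```text
29.65 pos [0.4796 0.2749 0.0811] F [-0.8881  0.7477  3.9765] tool F xy [-0.5509  1.022 ] M [0.1399 0.2806 0.0224]
```

{"name": "jog_arm", "arguments": {
  "gripper": [255, 255, 255, 255],
  "travel": [
    [0, 0, 0.0005],
    [0, 0, 0.0005],
    [0, 0, 0],
    [0, 0, 0]
  ],
  "spin": [0, 0, 0, 0]
}}

```text
time_s: 30.05
position: [0.4796, 0.275, 0.0801]
eef_rot: [0.0, -0.631, 0.776, 0.0]
ft_force: [-1.1, 1.4, 3.8]
finger_gap: 0.261
```

```bash
python3 ft.py; python3 -c "
from h import *
save('wrist','wrist18');d=save('scene','scene18')
cv2.imwrite('pics/s18.png',cv2.resize(d['image'][150:320,290:460,::-1],None,fx=3.5,fy=3.5,interpolation=2))"
```

```text
30.05 pos [0.4796 0.275  0.0801] F [-1.1237  1.3508  3.7548] tool F xy [-1.0931  1.3757] M [ 0.1796  0.1339 -0.0043]
```

View pics/s18.png

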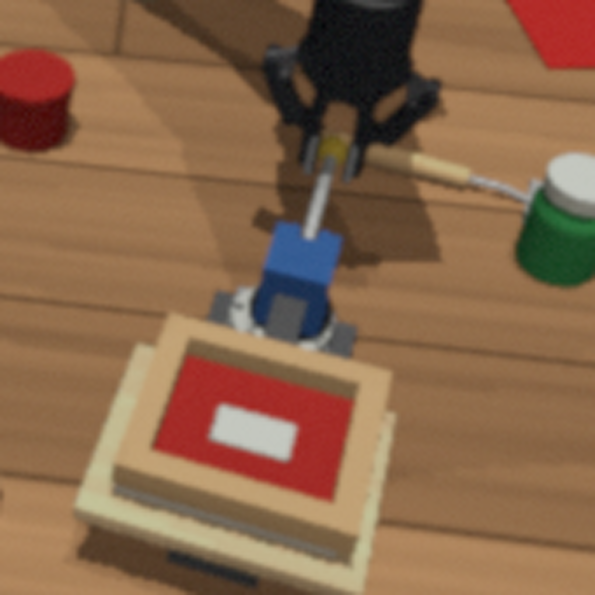

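View pics/wrist18.png

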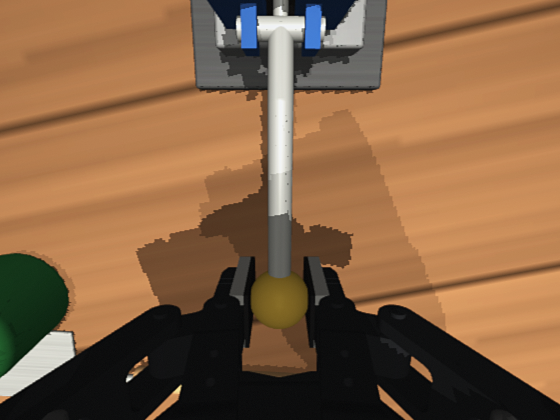

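```bash
cat > lev.py <<'E'
from h import *
import sys
from scipy.optimize import least_squares
np.set_printoptions(precision=4,suppress=True)
for n in sys.argv[1:]:
    d=load(n);W=world(d);hsv=cv2.cvtColor(d['image'],cv2.COLOR_RGB2HSV).astype(int)
    m=np.zeros(hsv.shape[:2],bool);m[268:330,254:306]=1
    m&=(hsv[...,1]>120)&(W[...,2]>d['st']['position'][2]+.012)&(hsv[...,0]>15)&(hsv[...,0]<35)
    P=W[m]
    r=least_squares(lambda x:np.linalg.norm(P-x,axis=1)-.012,P.mean(0)-[0,0,.008],loss='soft_l1',f_scale=.002)
    rod=[]
    for v in range(70,250,4):
        q=W[v,278:287];q=q[(q[:,2]>.06)];
        if len(q): rod.append(np.median(q,0))
    rod=np.array(rod);s=np.hypot(rod[:,0]-rod[0,0],rod[:,1]-rod[0,1]);k=np.polyfit(s,rod[:,2],1)
    print(n,'tcp',d['st']['position'],'knob',r.x,m.sum(),'rod slope',np.arctan(k[0]),rod[0],rod[-1])
E
python3 lev.py wrist2 wrist17 wrist18
```

```text
wrist2 tcp [ 0.4281 -0.2028  0.0834] knob [ 0.427  -0.2029  0.1006] 2345 rod slope 0.025182384288902557 [ 0.5123 -0.22    0.1015] [ 0.45   -0.2083  0.1053]
wrist17 tcp [0.4801 0.2748 0.0868] knob [0.4808 0.2754 0.1087] 2526 rod slope 0.11654120085570534 [0.5646 0.2567 0.1017] [0.503  0.2694 0.111 ]
wrist18 tcp [0.4796 0.275  0.0801] knob [0.48   0.2756 0.1022] 2507 rod slope 0.04802488808535085 [0.5633 0.2571 0.1015] [0.503  0.2694 0.1056]
```

Rod slope is 0.048 rad, against 0.025 when it was fully down on the stand, so about 2 mm is left at the knob.

{"name": "jog_arm", "arguments": {
  "gripper": [255, 255, 255, 255],
  "travel": [
    [0, 0, 0.0005],
    [0, 0, 0.0005],
    [0, 0, 0],
    [0, 0, 0]
  ],
  "spin": [0, 0, 0, 0]
}}

```text
time_s: 30.55
position: [0.4795, 0.275, 0.0791]
eef_rot: [0.0, -0.631, 0.776, 0.0]
ft_force: [-1.5, 0.4, 3.8]
finger_gap: 0.259
```

```bash
python3 ft.py
```

```text
30.55 pos [0.4795 0.275  0.0791] F [-1.4933  0.4417  3.7526] tool F xy [-0.1278  1.552 ] M [0.2166 0.216  0.0094]
```

{"name": "jog_arm", "arguments": {
  "gripper": [255, 255, 255, 255],
  "travel": [
    [0, 0, 0.0005],
    [0, 0, 0.0003],
    [0, 0, 0],
    [0, 0, 0]
  ],
  "spin": [0, 0, 0, 0]
}}

```text
time_s: 30.95
position: [0.4794, 0.275, 0.0782]
eef_rot: [-0.0, -0.631, 0.775, 0.0]
ft_force: [-2.5, 1.8, 3.8]
finger_gap: 0.263
```

```bash
python3 ft.py; python3 -c "
from h import *
save('wrist','wrist19')"; python3 lev.py wrist19
```

```text
30.95 pos [0.4794 0.275  0.0782] F [-2.4697  1.8018  3.771 ] tool F xy [-1.2602  2.7854] M [0.1992 0.2622 0.0265]
wrist19 tcp [0.4794 0.275  0.0782] knob [0.4798 0.2756 0.1005] 2498 rod slope 0.027560064658394213 [0.563  0.2572 0.101 ] [0.5032 0.2694 0.1044]
```

{"name": "jog_arm", "arguments": {
  "gripper": [255, 255, 255],
  "travel": [
    [0, 0.0002, 0.0005],
    [0, 0, 0],
    [0, 0, 0]
  ],
  "spin": [0, 0, 0]
}}

```text
time_s: 31.3
position: [0.4793, 0.275, 0.0777]
eef_rot: [0.0, -0.631, 0.776, -0.0]
ft_force: [0.0, 1.0, 2.9]
finger_gap: 0.266
```

```bash
python3 ft.py
```

```text
31.3 pos [0.4793 0.275  0.0777] F [0.0268 1.0362 2.8543] tool F xy [-1.0199  0.1851] M [0.1881 0.087  0.0103]
```

{"name": "jog_arm", "arguments": {
  "gripper": [255, 255, 255],
  "travel": [
    [0, 0, 0.0004],
    [0, 0, 0],
    [0, 0, 0]
  ],
  "spin": [0, 0, 0]
}}

```text
time_s: 31.6
position: [0.4793, 0.275, 0.0773]
eef_rot: [0.0, -0.631, 0.776, 0.0]
ft_force: [0.2, 0.3, 3.6]
finger_gap: 0.256
```

```bash
python3 ft.py; python3 -c "
from h import *
save('wrist','wrist20')"; python3 lev.py wrist20
```

```text
31.6 pos [0.4793 0.275  0.0773] F [0.1624 0.3303 3.6042] tool F xy [-0.3565 -0.0916] M [0.0939 0.0591 0.0165]
wrist20 tcp [0.4793 0.275  0.0773] knob [0.4797 0.2756 0.0996] 2498 rod slope 0.020837265464786762 [0.5628 0.2572 0.1011] [0.503  0.2694 0.1036]
```

{"name": "jog_arm", "arguments": {
  "gripper": [255, 255, 255],
  "travel": [
    [0, 0, 0.0005],
    [0, 0, 0],
    [0, 0, 0]
  ],
  "spin": [0, 0, 0]
}}

```text
time_s: 31.95
position: [0.4793, 0.275, 0.0768]
eef_rot: [0.0, -0.631, 0.776, 0.0]
ft_force: [-0.6, 0.7, 3.1]
finger_gap: 0.261
```

```bash
python3 ft.py
```

```text
31.95 pos [0.4793 0.275  0.0768] F [-0.6233  0.6587  3.1325] tool F xy [-0.5177  0.7446] M [0.2035 0.0192 0.0128]
```

{"name": "jog_arm", "arguments": {
  "gripper": [255, 255, 255],
  "travel": [
    [0, 0, 0.0005],
    [0, 0, 0],
    [0, 0, 0]
  ],
  "spin": [0, 0, 0]
}}

```text
time_s: 32.25
position: [0.4793, 0.2751, 0.0763]
eef_rot: [-0.0, -0.631, 0.775, 0.0]
ft_force: [-1.4, 1.3, 3.7]
finger_gap: 0.261
```

```bash
python3 ft.py; python3 -c "
from h import *
save('wrist','wrist21');d=save('scene','scene21')
cv2.imwrite('pics/s21.png',cv2.resize(d['image'][150:320,290:460,::-1],None,fx=3.5,fy=3.5,interpolation=2))"; python3 lev.py wrist21
```

```text
32.25 pos [0.4793 0.2751 0.0763] F [-1.397   1.2981  3.6621] tool F xy [-0.9858  1.6325] M [0.1358 0.0855 0.0286]
wrist21 tcp [0.4793 0.2751 0.0763] knob [0.4796 0.2757 0.0986] 2494 rod slope 0.01608856431482557 [0.5627 0.2576 0.1006] [0.5032 0.2695 0.1033]
```

View pics/s21.png

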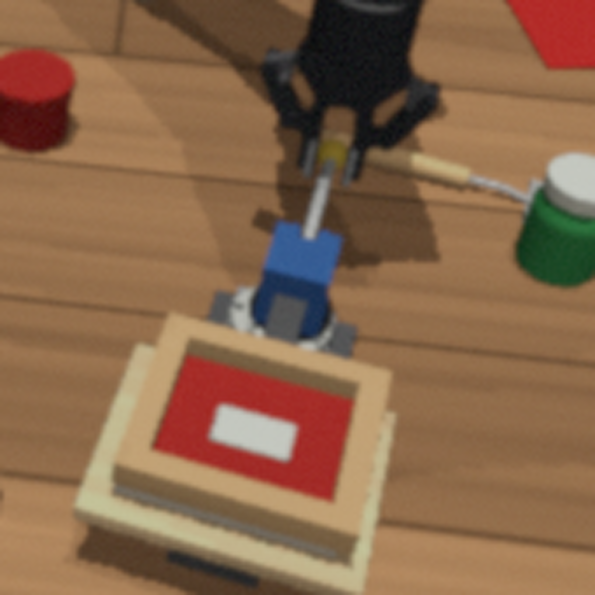

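```bash
cat > tilt.py <<'E'
from h import *
import sys
np.set_printoptions(precision=4,suppress=True)
for n in sys.argv[1:]:
    d=load(n);W=world(d);ax=np.array([.979,-.204]);ay=np.array([.204,.979]);o=np.array([.6091,.2477])
    if n=='scene0': o=np.array([.5565,-.229]);ax=np.array([.981,-.194]);ay=np.array([.194,.981])
    x=(W[...,:2]-o)@ax;y=(W[...,:2]-o)@ay;z=W[...,2]
    # wooden frame top pixels: exclude inside mesh (55mm)
    m=(z>.075)&(z<.11)&(x>.078)&(x<.212)&(abs(y)<.073)&((abs(x-.145)>.057)|(abs(y)>.062))
    hsv=cv2.cvtColor(d['image'],cv2.COLOR_RGB2HSV).astype(int);m&=(hsv[...,0]>12)&(hsv[...,0]<28)
    A=np.c_[x[m]-.145,y[m],np.ones(m.sum())];s=np.linalg.lstsq(A,z[m],rcond=None)[0];r=z[m]-A@s;k=abs(r)<.006;s=np.linalg.lstsq(A[k],z[m][k],rcond=None)[0]
    print(n,m.sum(),'pitch',s[0],'roll',s[1],'z mid',s[2])
E
python3 tilt.py scene0 scene11 scene13 scene15 scene16 scene17 scene18 scene21
```

```text
scene0 643 pitch 0.006515551539141898 roll 0.0018191355012484034 z mid 0.0959769788787042
scene11 844 pitch 0.0021537457663131764 roll -0.0008754257428835316 z mid 0.09565718265569717
scene13 848 pitch -0.06503013415498403 roll 0.0011807930739515665 z mid 0.08744832694422278
scene15 846 pitch -0.00019298465565557228 roll 0.0019039569452532212 z mid 0.09543348181298027
scene16 837 pitch 0.009249817344803717 roll 0.0018808588077530303 z mid 0.0964025734826492
scene17 840 pitch 0.014851295034520614 roll 0.003190778348395956 z mid 0.09637747759096936
scene18 821 pitch 0.015032431189802988 roll 0.002355332266883531 z mid 0.09628267765578974
scene21 851 pitch 0.016182411085168723 roll 0.0038857577439856544 z mid 0.0963388182408428
```

{"name": "jog_arm", "arguments": {
  "gripper": [255, 255, 255],
  "travel": [
    [0, 0.0002, 0.0005],
    [0, 0, 0],
    [0, 0, 0]
  ],
  "spin": [0, 0, 0]
}}

```text
time_s: 32.65
position: [0.4791, 0.2751, 0.0758]
eef_rot: [0.0, -0.631, 0.776, -0.0]
ft_force: [-0.1, 1.8, 4.3]
finger_gap: 0.264
```

```bash
python3 ft.py
```

```text
32.65 pos [0.4791 0.2751 0.0758] F [-0.0508  1.8408  4.2929] tool F xy [-1.7917  0.4252] M [ 0.1463 -0.0662  0.0379]
```

{"name": "jog_arm", "arguments": {
  "gripper": [255, 255, 255],
  "travel": [
    [0, 0, 0.0005],
    [0, 0, 0],
    [0, 0, 0]
  ],
  "spin": [0, 0, 0]
}}

```text
time_s: 32.95
position: [0.4791, 0.2751, 0.0753]
eef_rot: [0.0, -0.631, 0.776, 0.0]
ft_force: [0.3, 1.1, 4.8]
finger_gap: 0.263
```

```bash
python3 ft.py; python3 -c "
from h import *
save('wrist','wrist22');d=save('scene','scene22')"; python3 lev.py wrist22; python3 tilt.py scene22
```

```text
32.95 pos [0.4791 0.2751 0.0753] F [0.2909 1.1079 4.7517] tool F xy [-1.1439 -0.0587] M [ 0.0573 -0.1009  0.0448]
wrist22 tcp [0.4791 0.2751 0.0753] knob [0.4795 0.2757 0.0978] 2486 rod slope 0.008111385036497325 [0.5624 0.2573 0.1005] [0.5031 0.2695 0.1024]
scene22 831 pitch 0.017726004207622045 roll 0.001996425354508377 z mid 0.0963609534310501
```

{"name": "jog_arm", "arguments": {
  "gripper": [255, 255, 255],
  "travel": [
    [0, 0, 0.0006],
    [0, 0, 0],
    [0, 0, 0]
  ],
  "spin": [0, 0, 0]
}}

```text
time_s: 33.35
position: [0.479, 0.2751, 0.0747]
eef_rot: [-0.0, -0.631, 0.775, 0.0]
ft_force: [-0.3, 0.4, 4.1]
finger_gap: 0.265
```

```bash
python3 ft.py; python3 -c "
from h import *
save('wrist','wrist23');d=save('scene','scene23')"; python3 lev.py wrist23; python3 tilt.py scene23
```

```text
33.35 pos [0.479  0.2751 0.0747] F [-0.3453  0.4389  4.0968] tool F xy [-0.3593  0.4276] M [ 0.1168  0.0657 -0.004 ]
wrist23 tcp [0.479  0.2751 0.0747] knob [0.4794 0.2757 0.0972] 2485 rod slope 0.005808846753313916 [0.5624 0.2574 0.0998] [0.5032 0.2695 0.102 ]
scene23 842 pitch 0.019431480311551258 roll 0.00233219209807263 z mid 0.09630001975358501
```

{"name": "jog_arm", "arguments": {
  "gripper": [255, 255, 255],
  "travel": [
    [0, 0, 0.0006],
    [0, 0, 0],
    [0, 0, 0]
  ],
  "spin": [0, 0, 0]
}}

```text
time_s: 33.75
position: [0.479, 0.2751, 0.0741]
eef_rot: [-0.0, -0.631, 0.776, 0.0]
ft_force: [-0.9, 0.2, 4.1]
finger_gap: 0.259
```

```bash
python3 ft.py
```

```text
33.75 pos [0.479  0.2751 0.0741] F [-0.8909  0.2294  4.0723] tool F xy [-0.0428  0.919 ] M [ 0.145   0.2301 -0.0309]
```

{"name": "jog_arm", "arguments": {
  "gripper": [255, 255, 255],
  "travel": [
    [0, 0, 0.0006],
    [0, 0, 0],
    [0, 0, 0]
  ],
  "spin": [0, 0, 0]
}}

```text
time_s: 34.05
position: [0.4789, 0.2751, 0.0735]
eef_rot: [-0.0, -0.631, 0.775, 0.0]
ft_force: [-2.6, 1.9, 4.8]
finger_gap: 0.265
```

```bash
python3 ft.py; python3 -c "
from h import *
save('wrist','wrist24');d=save('scene','scene24')"; python3 lev.py wrist24; python3 tilt.py scene24
```

```text
34.05 pos [0.4789 0.2751 0.0735] F [-2.595   1.9288  4.7812] tool F xy [-1.3589  2.934 ] M [ 0.2297  0.4847 -0.0086]
wrist24 tcp [0.4789 0.2751 0.0735] knob [0.4793 0.2757 0.096 ] 2484 rod slope 0.0006084136304910879 [0.5622 0.2574 0.0995] [0.5031 0.2695 0.1009]
scene24 827 pitch 0.02563907656320141 roll 0.0011465951668511026 z mid 0.09707414112185747
```

Rod angle relative to the head now stays constant (0.026) while only the head tips, so the lever is at its stop. Release and check.

{"name": "jog_arm", "arguments": {
  "gripper": [170, 150, 100, 50, 0, 0, 0, 0],
  "travel": [
    [0, 0, 0],
    [0, 0, 0],
    [0, 0, 0],
    [0, 0, 0],
    [0, 0, 0],
    [0, 0, 0],
    [0, 0, 0],
    [0, 0, 0]
  ],
  "spin": [0, 0, 0, 0, 0, 0, 0, 0]
}}

```text
time_s: 34.95
position: [0.4791, 0.2751, 0.0736]
eef_rot: [0.0, -0.631, 0.776, 0.0]
ft_force: [0.9, -0.2, -0.5]
finger_gap: 1.004
```

```bash
python3 ft.py; python3 -c "
from h import *
save('wrist','wrist25');d=save('scene','scene25')"; python3 lev.py wrist25; python3 tilt.py scene25
```

```text
34.95 pos [0.4791 0.2751 0.0736] F [ 0.8723 -0.2161 -0.4553] tool F xy [ 0.0336 -0.898 ] M [-0.0017  0.0123 -0.0341]
wrist25 tcp [0.4791 0.2751 0.0736] knob [0.4832 0.275  0.1122] 2222 rod slope 0.08045625080144324 [0.5613 0.2576 0.1085] [0.5087 0.2684 0.1142]
scene25 866 pitch -0.05754429757971377 roll 0.0009149828242948077 z mid 0.0884905648175418
```

View pics/wrist25.png

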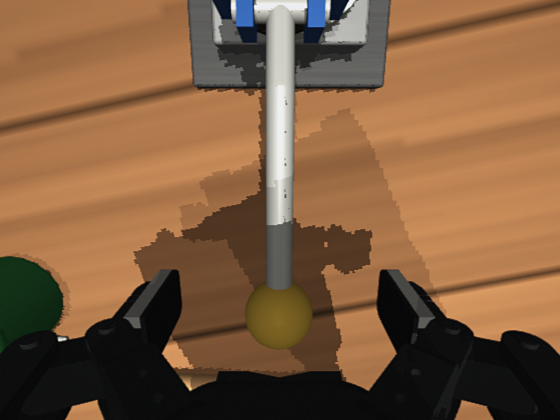

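{"name": "jog_arm", "arguments": {
  "gripper": [0, 0, 0, 0, 0, 0, 0, 0, 0, 0],
  "travel": [
    [0, 0, -0.015],
    [0, 0, -0.03],
    [0, 0, -0.04],
    [0, 0, -0.04],
    [0, -0.02, -0.02],
    [0, -0.03, -0.013],
    [0, -0.02, 0],
    [0, -0.005, 0],
    [0, 0, 0],
    [0, 0, 0]
  ],
  "spin": [0, 0, 0, 0, 0, 0, 0, 0, 0, 0]
}}

```text
time_s: 36.05
position: [0.5517, 0.2602, 0.2313]
eef_rot: [-0.0, -0.632, 0.775, 0.0]
ft_force: [-0.1, -0.6, 0.2]
finger_gap: 1.002
```

```bash
python3 ft.py; python3 -c "
from h import *
save('wrist','wrist26');d=save('scene','scene26');save('top','top26')
cv2.imwrite('pics/s26.png',cv2.resize(d['image'][150:320,290:460,::-1],None,fx=3.5,fy=3.5,interpolation=2))"; python3 tilt.py scene26
cat > cmp.py <<'E'
from h import *
from scipy.optimize import least_squares
np.set_printoptions(precision=4,suppress=True)
for n,o,yaw in (('wrist1',(.5565,-.229),-.1955),('wrist26',(.6091,.2477),-.2054)):
    d=load(n);W=world(d);ax=np.array([np.cos(yaw),np.sin(yaw)]);ay=np.array([-ax[1],ax[0]])
    x=(W[...,:2]-o)@ax*1000;y=(W[...,:2]-o)@ay*1000;z=W[...,2]*1000
    hsv=cv2.cvtColor(d['image'],cv2.COLOR_RGB2HSV).astype(int);H,S=hsv[...,0],hsv[...,1]
    m=(H>100)&(H<128)&(S>110)&(z>100)&(z<125)&(abs(y)<20)&(x>-22)&(x<22)
    A=np.c_[x[m],y[m],np.ones(m.sum())];s=np.linalg.lstsq(A,z[m],rcond=None)[0]
    m2=(abs(y)<4)&(x>-115)&(x<-50)&(z>85)&(z<140);p=np.polyfit(x[m2],z[m2],1);med=np.polyval(p,[-50,-110])
    k=(H>18)&(H<34)&(S>120)&(z>90)&(x<-112)&(x>-150)&(abs(y)<15);P=np.c_[x[k],y[k],z[k]]
    r=least_squares(lambda q:np.linalg.norm(P-q,axis=1)-12,P.mean(0)-[0,0,8],loss='soft_l1',f_scale=2)
    fr=(x>78)&(x<90)&(abs(y)<70)&(z>80)&(z<105)
    print(n,'head top slope',s[0],'roll',s[1],'z0',s[2],'rod slope',-p[0],'z@-50,-110',med,m2.sum(),'knob',r.x,k.sum(),'frame front z',np.median(z[fr]), 'rel lever',-p[0]+s[0])
E
python3 cmp.py
```

```text
36.05 pos [0.5517 0.2602 0.2313] F [-0.1221 -0.6107  0.1719] tool F xy [ 0.6228 -0.0051] M [-0.0001 -0.0622  0.0016]
scene26 867 pitch -0.057907032597598086 roll 0.0008362023430610599 z mid 0.08861554802717628
wrist1 head top slope 0.0025183391006318345 roll -0.0009615134971028283 z0 111.40126740744076 rod slope 0.009063609508705741 z@-50,-110 [104.2779 104.8217] 694 knob [-131.9156    0.5331  100.6305] 489 frame front z 94.7922881375585 rel lever 0.011581948609337575
wrist26 head top slope -0.055057219922032496 roll 0.0006879075599783846 z0 113.03362666767075 rod slope 0.08197793232635832 z@-50,-110 [109.8169 114.7356] 661 knob [-128.7726    1.2483  112.1567] 547 frame front z 91.18544375574652 rel lever 0.026920712404325822
```

View pics/wrist26.png

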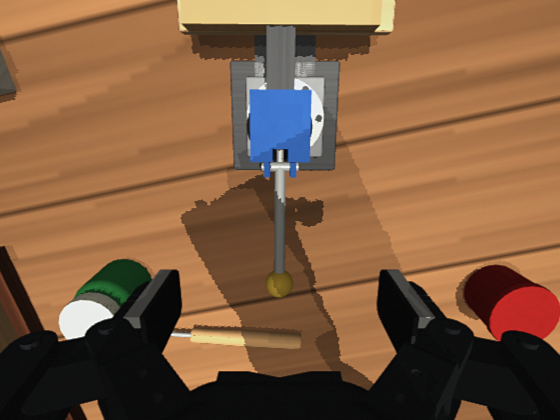

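View pics/s26.png

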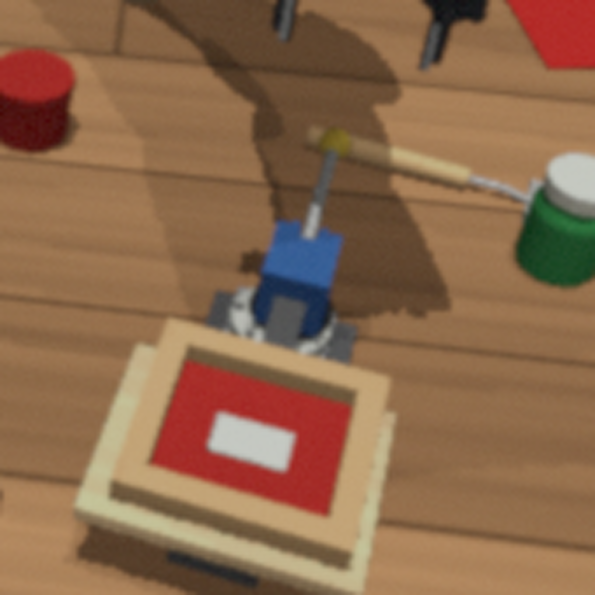

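The head is held. It lifts about 1.6 mm at the axis, which is the play, and the frame clears the board. But the knob reads about 2 mm higher than a fully down lever would give, so I'll press it again from above with closed fingers and let off slowly.

{"name": "jog_arm", "arguments": {
  "gripper": [255, 255, 255, 255, 255, 255, 255, 255, 255, 255],
  "travel": [
    [0, 0.015, 0],
    [-0.0007, 0.03, 0],
    [0, 0.02, 0.01],
    [0, 0.005, 0.025],
    [0, 0, 0.03],
    [0, 0, 0.02],
    [0, 0, 0.012],
    [0, 0, 0.004],
    [0, 0, 0],
    [0, 0, 0]
  ],
  "spin": [0, 0, 0, 0, 0, 0, 0, 0, 0, 0]
}}

```text
time_s: 37.2
position: [0.4845, 0.2749, 0.1314]
eef_rot: [0.001, -0.631, 0.776, -0.0]
ft_force: [0.3, -0.4, 0.9]
finger_gap: 0.0
```

```bash
python3 ft.py; python3 -c "
from h import *
save('wrist','wrist27')"
```

```text
37.2 pos [0.4845 0.2749 0.1314] F [ 0.2854 -0.3946  0.8777] tool F xy [ 0.328  -0.3599] M [ 0.0242  0.031  -0.0307]
```

View pics/wrist27.png

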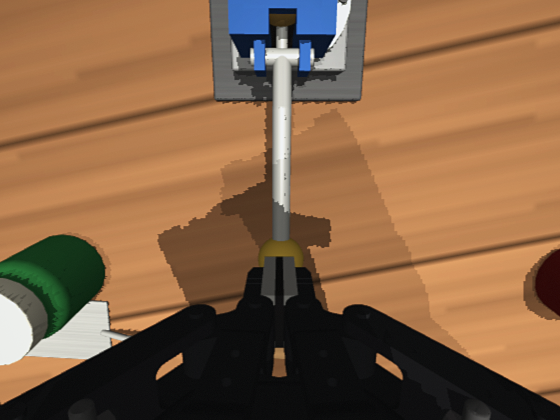

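{"name": "jog_arm", "arguments": {
  "gripper": [255, 255, 255, 255, 255, 255, 255, 255],
  "travel": [
    [0, 0, 0.002],
    [0, 0, 0.002],
    [0, 0, 0.001],
    [0, 0, 0.001],
    [0, 0.0005, 0.001],
    [0, 0.0005, 0.001],
    [0, 0, 0],
    [0, 0, 0]
  ],
  "spin": [0, 0, 0, 0, 0, 0, 0, 0]
}}

```text
time_s: 38.05
position: [0.4831, 0.275, 0.1225]
eef_rot: [0.0, -0.631, 0.775, 0.0]
ft_force: [0.4, -0.4, -0.3]
finger_gap: -0.003
```

```bash
python3 ft.py
```

```text
38.05 pos [0.4831 0.275  0.1225] F [ 0.3581 -0.3623 -0.2757] tool F xy [ 0.2816 -0.4245] M [ 0.0298 -0.      0.0614]
```

{"name": "jog_arm", "arguments": {
  "gripper": [255, 255, 255, 255, 255, 255, 255, 255],
  "travel": [
    [0, 0.0004, 0.0015],
    [0, 0.0004, 0.0015],
    [0, 0.0004, 0.0015],
    [0, 0.0004, 0.0015],
    [0, 0.0002, 0.001],
    [0, 0.0002, 0.001],
    [0, 0, 0],
    [0, 0, 0]
  ],
  "spin": [0, 0, 0, 0, 0, 0, 0, 0]
}}

```text
time_s: 38.85
position: [0.4812, 0.2754, 0.1146]
eef_rot: [0.0, -0.631, 0.776, 0.0]
ft_force: [0.7, -0.3, 0.1]
finger_gap: 0.001
```

```bash
python3 ft.py; python3 -c "
from h import *
save('scene','scene28')";python3 tilt.py scene28
```

```text
38.85 pos [0.4812 0.2754 0.1146] F [ 0.7265 -0.261   0.0937] tool F xy [ 0.1073 -0.7645] M [ 0.0127  0.0163 -0.0151]
scene28 844 pitch 0.008061382313451647 roll -0.000100370896886956 z mid 0.09627840405632211
```

{"name": "jog_arm", "arguments": {
  "gripper": [255, 255, 255, 255, 255, 255],
  "travel": [
    [0, 0, 0.0007],
    [0, 0, 0.0007],
    [0, 0, 0.0006],
    [0, 0, 0],
    [0, 0, 0],
    [0, 0, 0]
  ],
  "spin": [0, 0, 0, 0, 0, 0]
}}

```text
time_s: 39.5
position: [0.4811, 0.2754, 0.1126]
eef_rot: [0.0, -0.631, 0.775, 0.0]
ft_force: [-1.9, 0.6, 2.7]
finger_gap: 0.002
```

```bash
python3 ft.py; python3 -c "
from h import *
save('scene','scene29')";python3 tilt.py scene29
```

```text
39.5 pos [0.4811 0.2754 0.1126] F [-1.8918  0.5914  2.6803] tool F xy [-0.193   1.9727] M [0.0439 0.4914 0.0422]
scene29 839 pitch 0.014815062720999566 roll 0.00044342269246290533 z mid 0.09637931201422675
```

{"name": "jog_arm", "arguments": {
  "gripper": [255, 255, 255, 255, 255],
  "travel": [
    [0, 0, 0.0007],
    [0, 0, 0.0007],
    [0, 0, 0.0006],
    [0, 0, 0],
    [0, 0, 0]
  ],
  "spin": [0, 0, 0, 0, 0]
}}

```text
time_s: 40.05
position: [0.4812, 0.2754, 0.1105]
eef_rot: [0.0, -0.631, 0.775, 0.0]
ft_force: [-2.8, 0.8, 3.8]
finger_gap: -0.004
```

```bash
python3 ft.py; python3 -c "
from h import *
save('scene','scene30')";python3 tilt.py scene30
```

```text
40.05 pos [0.4812 0.2754 0.1105] F [-2.836   0.8229  3.823 ] tool F xy [-0.2271  2.9443] M [ 0.0978  0.5691 -0.0321]
scene30 844 pitch 0.015683684250345643 roll 8.90789123573904e-05 z mid 0.09625109235701321
```

{"name": "jog_arm", "arguments": {
  "gripper": [255, 255, 255, 255, 255],
  "travel": [
    [0, 0.0005, 0.0006],
    [0, 0, 0.0006],
    [0, 0, 0.0004],
    [0, 0, 0],
    [0, 0, 0]
  ],
  "spin": [0, 0, 0, 0, 0]
}}

```text
time_s: 40.6
position: [0.4807, 0.2755, 0.109]
eef_rot: [0.0, -0.631, 0.776, 0.0]
ft_force: [-1.8, 0.2, 4.8]
finger_gap: -0.001
```

```bash
python3 ft.py; python3 -c "
from h import *
save('scene','scene31')";python3 tilt.py scene31
```

```text
40.6 pos [0.4807 0.2755 0.109 ] F [-1.8127  0.2298  4.829 ] tool F xy [0.1448 1.8215] M [0.0244 0.3072 0.0243]
scene31 833 pitch 0.023549403822545518 roll 0.0003782223415618735 z mid 0.09697029619689272
```

{"name": "jog_arm", "arguments": {
  "gripper": [255, 255, 255, 255, 255],
  "travel": [
    [0, 0, 0.0006],
    [0, 0, 0.0006],
    [0, 0, 0.0004],
    [0, 0, 0],
    [0, 0, 0]
  ],
  "spin": [0, 0, 0, 0, 0]
}}

```text
time_s: 41.15
position: [0.4804, 0.2755, 0.1073]
eef_rot: [-0.0, -0.631, 0.775, 0.0]
ft_force: [-3.6, 1.1, 5.7]
finger_gap: -0.002
```

```bash
python3 ft.py; python3 -c "
from h import *
save('scene','scene32')";python3 tilt.py scene32
```

```text
41.15 pos [0.4804 0.2755 0.1073] F [-3.6299  1.0655  5.7295] tool F xy [-0.3026  3.771 ] M [ 0.1382  0.8331 -0.0265]
scene32 814 pitch 0.0341378491525438 roll 0.0010841477571433278 z mid 0.09804990469958558
```

The force is up to 5.7 N and all further motion goes into head tilt, so the lever is firmly on its stop. I'll let off slowly.

{"name": "jog_arm", "arguments": {
  "gripper": [255, 255, 255, 255, 255, 255, 255, 255, 255, 255, 255, 255],
  "travel": [
    [0, -0.0003, -0.001],
    [0, -0.0003, -0.001],
    [0, -0.0003, -0.001],
    [0, -0.0003, -0.001],
    [0, -0.0003, -0.001],
    [0, -0.0003, -0.001],
    [0, -0.0003, -0.001],
    [0, -0.0003, -0.001],
    [0, -0.0003, -0.001],
    [0, -0.0003, -0.001],
    [0, -0.0003, -0.001],
    [0, -0.0003, -0.001]
  ],
  "spin": [0, 0, 0, 0, 0, 0, 0, 0, 0, 0, 0, 0]
}}

```text
time_s: 42.4
position: [0.4843, 0.2747, 0.1194]
eef_rot: [0.0, -0.631, 0.776, 0.0]
ft_force: [0.8, -0.1, 0.5]
finger_gap: -0.003
```

{"name": "jog_arm", "arguments": {
  "gripper": [255, 255, 255, 255, 255, 255, 255, 255, 255, 255, 255, 255],
  "travel": [
    [0, 0, -0.001],
    [0, 0, -0.001],
    [0, 0, -0.001],
    [0, 0, -0.001],
    [0, 0, -0.002],
    [0, 0, -0.003],
    [0, 0, -0.02],
    [0, 0, -0.04],
    [0, -0.03, -0.04],
    [0, -0.035, -0.012],
    [0, 0, 0],
    [0, 0, 0]
  ],
  "spin": [0, 0, 0, 0, 0, 0, 0, 0, 0, 0, 0, 0]
}}

```text
time_s: 43.6
position: [0.5479, 0.2612, 0.2402]
eef_rot: [-0.0, -0.631, 0.776, 0.0]
ft_force: [-1.3, 1.0, 0.0]
finger_gap: -0.001
```

```bash
python3 ft.py; python3 -c "
from h import *
save('wrist','wrist33');d=save('scene','scene33');save('top','top33')"; python3 tilt.py scene33; sed -i "s/'wrist26'/'wrist33'/" cmp.py; python3 cmp.py
```

```text
43.6 pos [0.5479 0.2612 0.2402] F [-1.3178  1.0306  0.0484] tool F xy [-0.7401  1.5004] M [-0.0314  0.06   -0.0337]
scene33 863 pitch -0.0410848908471209 roll 0.0008253078418793414 z mid 0.09038784485953193
wrist1 head top slope 0.0025183391006318345 roll -0.0009615134971028283 z0 111.40126740744076 rod slope 0.009063609508705741 z@-50,-110 [104.2779 104.8217] 694 knob [-131.9156    0.5331  100.6305] 489 frame front z 94.7922881375585 rel lever 0.011581948609337575cmp.py:12: RuntimeWarning: Mean of empty slice.
  r=least_squares(lambda q:np.linalg.norm(P-q,axis=1)-12,P.mean(0)-[0,0,8],loss='soft_l1',f_scale=2)
  ret = um.true_divide(
Traceback (most recent call last):
  File "cmp.py", line 12, in <module>
    r=least_squares(lambda q:np.linalg.norm(P-q,axis=1)-12,P.mean(0)-[0,0,8],loss='soft_l1',f_scale=2)
ValueError: Initial guess is outside of provided bounds
```

View pics/wrist33.png

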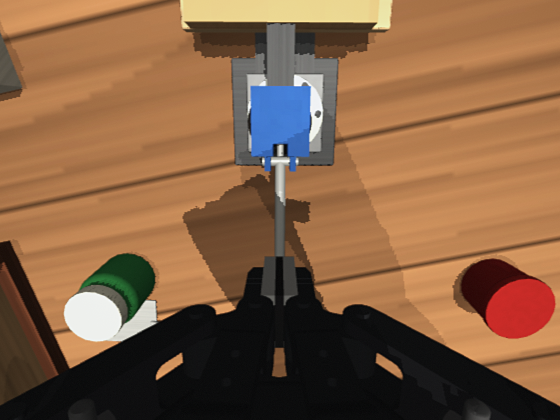

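{"name": "jog_arm", "arguments": {
  "gripper": [0, 0, 0, 0, 0, 0],
  "travel": [
    [0, 0, 0],
    [0, 0, 0],
    [0, 0, 0],
    [0, 0, 0],
    [0, 0, 0],
    [0, 0, 0]
  ],
  "spin": [0, 0, 0, 0, 0, 0]
}}

```text
time_s: 44.35
position: [0.5479, 0.2615, 0.2403]
eef_rot: [0.0, -0.631, 0.776, 0.0]
ft_force: [0.3, 0.4, 0.6]
finger_gap: 0.992
```

```bash
python3 -c "
from h import *
save('wrist','wrist34');d=save('scene','scene34')
cv2.imwrite('pics/s34.png',cv2.resize(d['image'][150:320,290:460,::-1],None,fx=3.5,fy=3.5,interpolation=2))"; python3 tilt.py scene34; sed -i "s/'wrist33'/'wrist34'/" cmp.py; python3 cmp.py
python3 - <<'E'
from h import *
# yaw of frame front edge from wrist34
from scipy.spatial.transform import Rotation as Ro
d=load('wrist34');f=210/np.tan(np.radians(d['fovy'])/2);T=d['tool_from_camera'];q=d['st']['eef_rot'];R=Ro.from_quat([q[1],q[2],q[3],q[0]]).as_matrix();C=R@T[:3,3]+d['st']['position'];W=world(d)
def ray(u,v,z):
    r=R@T[:3,:3]@np.array([(u-d['cx'])/f,(v-d['cy'])/f,1]);return C+r*(z-C[2])/r[2]
pts=[]
for u in range(195,380,3):
    if 258<u<304: continue
    z=W[5:60,u,2];k=np.argwhere((z>.086)&(z<.1)).ravel()
    if len(k): pts.append((u,5+k[-1]))
P=np.array([ray(u,v,.0925)[:2] for u,v in pts]);vx,vy,_,_=cv2.fitLine((P*1000).astype(np.float32),cv2.DIST_HUBER,0,.01,.01).ravel();print('yaw',np.degrees(np.arctan2(vy,vx))-90)
E
```

```text
scene34 867 pitch -0.04194058391596386 roll 0.00031762870341918437 z mid 0.0904462508578648
wrist1 head top slope 0.0025183391006318345 roll -0.0009615134971028283 z0 111.40126740744076 rod slope 0.009063609508705741 z@-50,-110 [104.2779 104.8217] 694 knob [-131.9156    0.5331  100.6305] 489 frame front z 94.7922881375585 rel lever 0.011581948609337575
wrist34 head top slope -0.04164178483831075 roll -0.002062639759060403 z0 112.5863412967749 rod slope 0.044920717427907396 z@-50,-110 [108.3444 111.0396] 658 knob [-129.7645    1.2596  107.9998] 505 frame front z 91.99446549615203 rel lever 0.0032789325895966476
yaw -12.064789
```

View pics/s34.png

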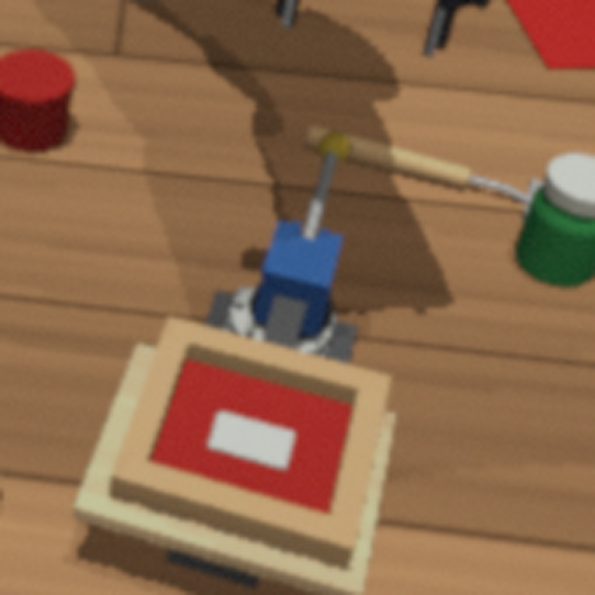

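Lever is fully down: knob height and rod angle match the parked, locked state. The head is held by the tongue with 1.2 mm of play, and yaw is within 0.3° of the board. The arm is clear, so I'm handing in.

```bash
python3 -c "
from h import *
print(bot.read_state()['time_s']);print(bot.finish_job())"
```

```text
44.45
the job is handed in; nothing more can be done
None
```

The screen is on the printing station, locked, and the job is handed in at 44.5 s. One thing is not perfect: the carrier rests about 2.4° nose-down.

**What I did:** I raised the lever to about 0.87 rad and carried the head to the brass ball. I felt it down in small steps with one sideways correction, and the load at the seat reached about 11 N. After letting go, I swung the lever down at about 4 N.

**Second press:** The first check showed the lever about 0.02 rad short of its stop. I pressed it again from above at 5.7 N until it was firmly on the stop, then let off slowly.

**Last checks:**
- **Lever:** its angle to the head and the knob's height match the parked, locked state.
- **Position:** the screen's yaw is -12.1° and the board's is -11.8°. I didn't touch the other objects, and nothing in the pictures I viewed had moved, though I made no separate check of them.
- **Arm:** it was clear of everything when I handed in.

**What did not come out perfect:**
- **Tilt:** the screen's weight tips the head within its play, so the head sits about 1.2 mm up at the ball axis. The measurements put the frame clear of the board.
- **Rocking:** the carrier tipped nose-down when I first released it. It rocked level and slightly back while I pressed the lever, and at its peak the lever press brought the total on the seat to about 14.5 N.

I did not pull-test the lock. The evidence for it is that the tilt shrank from 0.058 to 0.041 rad as the lever reached its stop.

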